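# Put the swapped hand tools back on their own shadow boards

## Task

The mallet, the hand plane and the try square have been left on one another's shadow boards: put every tool back on the board that bears its own dark outline, lying flat on that outline and pointing the way the outline points (the plane's outline is the same either way round). Begin by parking one tool on the empty cork mat so that a board comes free. Lay the tools down rather than dropping them, never let two tools knock together, and leave the paint bottle, the glue jar and the wooden disc where they are.

Things in the scene. Friction and masses are not known exactly. Their poses are not given: they have to be found in the camera images.
- mallet: Wooden mallet lying flat, 0.16 kg. Head: block 44 (x) x 64 (y) x 40 mm (z). Handle: round, 18 mm thick, leaves the head towards -x, axis 20 mm above the underside, end at x = -132 mm. Origin: centre of the head's underside, z up; centre of mass about 8 mm from there towards the handle. Grip across the 64 mm. It starts on the plane's board, turned from it by 0.2 rad at most.
- plane: Hand plane on its sole, 0.32 kg: steel sole 140 (x) x 46 (y) x 8 mm, pale wooden body 120 x 46 up to 28 mm high, round knob at x = +45 (up to 49 mm), dark rear grip at x = -45 (up to 53 mm), blade and brass cap between (up to 43 mm). Grip across the 46 mm at the middle. Origin: centre of the underside, z up. It starts on the square's board, turned from it by 0.2 rad at most.
- try_square: Try square lying flat, 0.15 kg: dark wooden stock 110 (x) x 24 (y) x 24 mm (z); thin steel blade, 28 mm wide, 3 mm thick, level with the underside, leaves the stock's +y side at x = -55 to -27 mm, out to y = +92. Origin: centre of the stock's underside, z up. Grip the stock's middle across its 24 mm. It starts on the mallet's board, turned from it by 0.2 rad at most.
- mallet_board: Fixed plywood board 180 (x) x 120 (y) x 10 mm with a flush dark outline of the mallet. Origin: centre of its underside, x along its length, z up. With the mallet home, the mallet's origin is at x = +55, y = 0, z = 10 mm in this board's frame and its axes are parallel to the board's (head towards +x).
- plane_board: Fixed plywood board 180 (x) x 120 (y) x 10 mm with a flush dark outline of the plane, a 140 x 46 mm rectangle along x at its centre. Origin: centre of its underside, z up. With the plane home, its origin is at x = 0, y = 0, z = 10 mm in this board's frame, its length along x, either way round.
- square_board: Fixed plywood board 180 (x) x 120 (y) x 10 mm with a flush dark L-shaped outline of the try square. Origin: centre of its underside, x along its length, z up. With the try square home, its origin is at x = 0, y = -36, z = 10 mm in this board's frame and its axes are parallel to the board's.
- mat: Empty fixed cork mat 180 (x) x 120 (y) x 5 mm, the free spot for parking a tool. Origin: centre of its underside, x along its length. The three boards and the mat change places with one another between starts; all four point the same way within 0.4 rad.
- paint_bottle: Bystander: upright yellow squeeze bottle, 48 mm thick, 130 mm tall, loose. Origin: centre of its underside. Not to be moved.
- glue_jar: Bystander: upright white jar with a grey lid, 60 mm thick, 70 mm tall, loose. Origin: centre of its underside. Not to be moved.
- wood_disc: Bystander: flat wooden disc, 110 mm across, 16 mm thick, loose. Origin: centre of its underside. Not to be moved.
Not all that is in view belongs to the job. Several things have the shape of the mat; the one meant has the colours described above.

How it is judged:
On the way:
1. one tool lies released on the cork mat (((contact force between mallet and mat above 0.1 N and contact force between the fingers and mallet below 0.05 N and linear speed of mallet below 0.02 m/s and angle between mallet's own z axis and vertical below 0.1 rad) or (contact force between plane and mat above 0.1 N and contact force between the fingers and plane below 0.05 N and linear speed of plane below 0.02 m/s and angle between plane's own z axis and vertical below 0.1 rad) or (contact force between try_square and mat above 0.1 N and contact force between the fingers and try_square below 0.05 N and linear speed of try_square below 0.02 m/s and angle between try_square's own z axis and vertical below 0.1 rad))), for 0.2 s.
At the end, for the whole second after the job is handed in: Each tool lies flat (tilt below 0.08 rad, underside within 4 mm of its board's top) and at rest on its own board, its origin within 12 mm along each board axis of its outline's, its x axis within 0.21 rad of the board's; mallet and try square point the way of their outlines, the plane either way (x of mallet in the frame of mallet_board between 0.043 and 0.067 m and y of mallet in the frame of mallet_board between -0.012 and 0.012 m and z of mallet in the frame of mallet_board between 0.006 and 0.014 m and angle between the x axis of mallet and the x axis of mallet_board, either way round below 0.21 rad and angle between each of mallet, plane, try_square's own z axis and vertical below 0.08 rad and linear speed of each of mallet, plane, try_square below 0.02 m/s and x of mallet_board in the frame of mallet below -0.03 m and x of plane in the frame of plane_board between -0.012 and 0.012 m and y of plane in the frame of plane_board between -0.012 and 0.012 m and z of plane in the frame of plane_board between 0.006 and 0.014 m and angle between the x axis of plane and the x axis of plane_board, either way round below 0.21 rad and x of try_square in the frame of square_board between -0.012 and 0.012 m and y of try_square in the frame of square_board between -0.048 and -0.024 m and z of try_square in the frame of square_board between 0.006 and 0.014 m and angle between the x axis of try_square and the x axis of square_board, either way round below 0.21 rad and y of square_board in the frame of try_square above 0.015 m); the robot touches nothing.
It fails at once if a bystander is moved more than 30 mm (distance of any of paint_bottle, glue_jar, wood_disc from where it was at the start of the episode above 0.03 m).
It fails at once if two tools knock together (more than 1 N) (contact force between mallet and plane above 1 N or contact force between any of mallet, plane and try_square above 1 N).
It fails at once if a tool is dropped (moves faster than 0.6 m/s while the fingers do not hold it) ((linear speed of mallet above 0.6 m/s and contact force between the fingers and mallet below 0.05 N) or (linear speed of plane above 0.6 m/s and contact force between the fingers and plane below 0.05 N) or (linear speed of try_square above 0.6 m/s and contact force between the fingers and try_square below 0.05 N)).
It also fails if it takes over 110 s, if anything falls off the work surface, if the arm or the gripper's body presses on something with over 40 N, if the wrist force passes 120 N, or if a joint passes its speed limit or range.

## Robot

A 6-joint arm with a two-finger parallel gripper is mounted at the origin on the work surface. World frame = base frame: x ahead of the robot, y to its left, z up, the work surface at z = 0. Lengths are in m, angles in rad, forces in N, time in s.
With the tool pointing down it reaches from about 0.3 to 0.875 m from the base axis. Payload 6.4 kg.
Tool frame: the origin (TCP) lies on the centre line of the jaws, within the pads' length; the fingertips stand ctrl.finger_overhang ahead of it and the grasp point (between the pads) lies 3 mm ahead of it (ctrl.finger_overhang is the distance from the TCP to the fingertips, in m); x points along the fingers, z is the direction in which the jaws open and shut, and the axes are right-handed (so a half turn about x gives the same grasp; the last joint's range is limited). The gripper opens to 88 mm and grips with 3 to 60 N. Pads are 18 mm wide; open, the fingers measure 123 mm over their backs; the gripper's body (75 mm by 187 mm) begins 45 mm behind the grasp point.
Start: joints at [-1.335, 0.181, 1.607, -0, 1.354, -0.206], TCP at [0.246, -0.52, 0.261] pointing down, gripper open.
Joint ranges: [-2.99, 2.99], [-0.89, 2.07], [0.3, 2.58], [-1.14, 4.28], [0, 2.63], [-3.12, 3.12]. Speed limits (rad/s): [2.57, 2.57, 3.01, 3.14, 3.14, 3.14].

## Interface

Orientations are given as a unit quaternion [w, x, y, z].
In Python, from plant import ctrl gives the robot as it stands.
- The arm moves only by the tool play_rows, never from a script. Its arguments are lists of equal length, an entry for each row: "rotation": the turn, a rotation vector about the tool's x, y, z in rad, a list of three; "slide": the shift along the tool's x, y, z in cm, a list of three; "gripper": the finger opening in cm, from 0 to 8.81. In form: {"rotation": [[rx, ry, rz], ...], "slide": [[x, y, z], ...], "gripper": [gripper, ...]}. A call has 1 to 10 rows; each row shifts and turns the pose as measured when the row begins, along the tool's axes as they then stand; what a row does not reach is not made up. A row lasts 1/10 s, in which the tool goes at most 50 mm and 8.59 degrees, less where a joint would pass 70% of its speed; a pose out of reach is approached as far as the arm can. A call with a gripper value outside its range is refused whole. The fingers move at their own pace and stop on an object; "newtons" is the grip in N (left out, the last holds). Time passes only in rows, so rows that do not move let the fingers close. It gives the time, the measured TCP pose, the force and the opening at its end, in the units of the state.
- ctrl.get_state(): the state, without advancing time (a new reading comes with each control period).
- ctrl.snapshot(name): name is "side" or "top"; returns the picture (420x560x3 uint8, blue, green, red); there is no depth.
- ctrl.camera_model(name): a dict with "mtx" (3x3 intrinsics, pixels), "distortion" ([k1, k2, p1, p2, k3] as OpenCV has them; the pictures are not rectified), "R" (3x3) and "t" (3): a world point X has camera coordinates R X + t. Camera axes: x right, y down, z forward; pixel columns grow to the right and rows downward; lengths in m; the calibration is good to about 2 mm. A picture is of the moment at which its call begins. camera_model takes no time and is no camera call.
- ctrl.job_done(): hands the job in, once; it reports no verdict.
The state is a dict: "time_s": time; "joints": joint angles; "qvel": joint speeds; "joint_efforts": joint torques, N m; "tool_pos": TCP position; "ee_rot": TCP orientation; "ft_force": force on the tool from outside, world axes, zero at the start; "moment": the same for the moment, N m; "grip_width": finger opening in m.
Only numpy, scipy, OpenCV 4.12 (cv2) and the standard library are available. Lean on these libraries where they do the work, as an engineer would, in place of code of your own. Each camera call takes 0.05 s, during which the arm holds its last target.

## Working session

There is one attempt and no reset: what is moved stays moved. The work goes in short steps, Python scripts to look and compute and a tool call to move; the robot and the scene stay as the last step left them, time stands still between calls to the robot, and variables do not carry over. Pictures are saved under pics/ and viewed, and the job is handed in when it is done.

Besides the shell and the picture viewer there is one more tool, called after ">>>" in YAML: its name, and indented under it one key for each argument. play_rows: Moves the arm, as the interface text tells. Its arguments: {"type":"object","properties":{"rotation":{"type":"array","items":{"type":"array","items":{"type":"number"}}},"slide":{"type":"array","items":{"type":"array","items":{"type":"number"}}},"gripper":{"type":"array","items":{"type":"number"}},"newtons":{"type":"number"}},"required":["rotation","slide","gripper"]}

```bash
ls; mkdir -p pics; python3 - <<'E'
from plant import ctrl
import cv2
print(ctrl.get_state(), ctrl.finger_overhang)
for n in("top","side"):
    cv2.imwrite(f"pics/{n}0.png",ctrl.snapshot(n)); m=ctrl.camera_model(n); print(n,m)
E
```

```text
pics
{'time_s': 0.0, 'joints': array([-1.33527209e+00,  1.81536231e-01,  1.60798207e+00,  4.75476228e-06,
        1.35378428e+00, -2.06270068e-01]), 'qvel': array([ 0.00026713, -0.00032463, -0.00038009,  0.00025985, -0.00230429,
        0.00025448]), 'joint_efforts': array([-2.43432678e-04, -4.33858860e+01, -3.41853654e+01,  7.02338736e-02,
        3.85590666e-02, -1.42603471e-04]), 'tool_pos': array([ 0.24576532, -0.51929493,  0.25982534]), 'ee_rot': array([ 0.59697021,  0.37872063,  0.5978353 , -0.37787591]), 'ft_force': array([-0.67178701, -0.79062781,  0.5477505 ]), 'moment': array([-0.01676621,  0.01393966,  0.00184444]), 'grip_width': 0.08816952880404993} 0.022
top {'mtx': array([[500.00634633,   0.        , 278.20545104],
       [  0.        , 500.00634633, 206.52980883],
       [  0.        ,   0.        ,   1.        ]]), 'distortion': array([-0.04507748,  0.        ,  0.        ,  0.        ,  0.        ]), 'R': array([[ 2.63207405e-02, -9.99643396e-01,  4.50551538e-03],
       [-9.83037293e-01, -2.67013247e-02, -1.81451700e-01],
       [ 1.81507297e-01,  3.46853451e-04, -9.83389537e-01]]), 't': array([-0.08901756,  0.44468361,  1.43093698])}
side {'mtx': array([[458.54494175,   0.        , 282.39787875],
       [  0.        , 458.54494175, 212.7128418 ],
       [  0.        ,   0.        ,   1.        ]]), 'distortion': array([-0.09329231,  0.        ,  0.        ,  0.        ,  0.        ]), 'R': array([[ 0.8181933 , -0.57477262,  0.01400543],
       [-0.43442666, -0.63399919, -0.63978004],
       [ 0.37660749,  0.51737941, -0.76843044]]), 't': array([-0.41326135,  0.19317204,  1.46225219])}
```

View pics/top0.png

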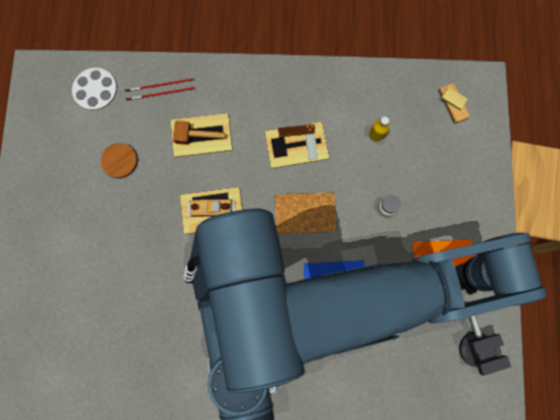

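View pics/side0.png

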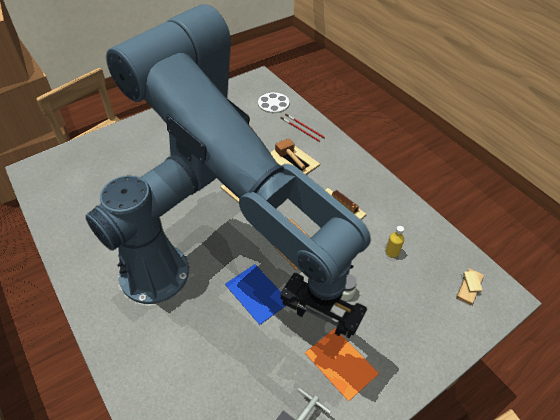

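```bash
python3 - <<'E'
import cv2
a=cv2.imread("pics/top0.png")[105:245,165:350]
cv2.imwrite("pics/crop0.png",cv2.resize(a,(740,560),interpolation=cv2.INTER_CUBIC))
E
```

```text
(no output)
```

View pics/crop0.png

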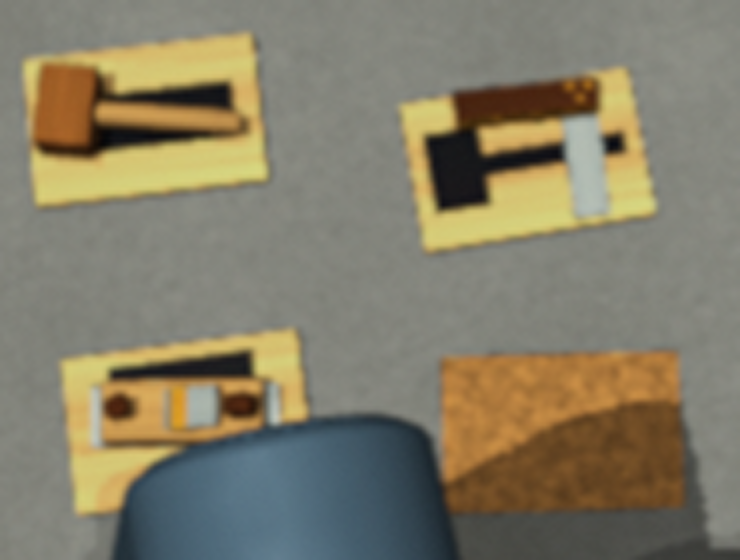

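```bash
cat > h.py <<'E'
import numpy as np,cv2,sys
from scipy.optimize import least_squares
from scipy.spatial.transform import Rotation as Ro
from plant import ctrl
def cam(n='top'): 
    m=ctrl.camera_model(n); return [np.array(m[k],float) for k in('mtx','distortion','R','t')]
def proj(P,n='top'):
    K,d,R,t=cam(n); return cv2.projectPoints(np.array(P,float).reshape(-1,3),cv2.Rodrigues(R)[0],t,K,d)[0].reshape(-1,2)
def back(uv,z,n='top'):
    K,d,R,t=cam(n); q=cv2.undistortPoints(np.array(uv,float).reshape(-1,1,2),K,d).reshape(-1,2)
    r=np.c_[q,np.ones(len(q))]@R; C=-R.T@t; return C+r*((z-C[2])/r[:,2])[:,None]
def T(p,P): # p=(x,y,yaw,z0)
    c,s=np.cos(p[2]),np.sin(p[2]); P=np.array(P,float); return np.c_[p[0]+c*P[:,0]-s*P[:,1],p[1]+s*P[:,0]+c*P[:,1],P[:,2]+(p[3] if len(p)>3 else 0)]
def fit(uv,P,z0,yaw0=1.6,n='top'):
    uv=np.array(uv,float); c=back(uv,.02,n)[:,:2].mean(0)
    f=lambda p:(proj(T([*p,z0],P),n)-uv).ravel()
    r=least_squares(f,[*c,yaw0]); return r.x,np.sqrt(np.mean(r.fun**2))
def rect(x0,x1,y0,y1,z): return [(x0,y0,z),(x1,y0,z),(x1,y1,z),(x0,y1,z)]
BOARD=rect(-.09,.09,-.06,.06,.01)
HOME={'mallet':(.055,0),'plane':(0,0),'square':(0,-.036)}
MOD={'board':[BOARD],'mat':[rect(-.09,.09,-.06,.06,.005)],
'mallet':[rect(-.022,.022,-.032,.032,.04),[(-.022,-.009,.02),(-.132,-.009,.02),(-.132,.009,.02),(-.022,.009,.02)]],
'plane':[rect(-.07,.07,-.023,.023,.008),rect(-.06,.06,-.023,.023,.028)],
'square':[rect(-.055,.055,-.012,.012,.024),rect(-.055,-.027,.012,.092,.003)]}
def draw(img,items,n,box,s,out):
    x0,y0,x1,y1=box; a=cv2.resize(img[y0:y1,x0:x1],None,fx=s,fy=s,interpolation=cv2.INTER_CUBIC)
    for k,p,c in items:
        for poly in MOD[k]:
            q=(proj(T(p,poly),n)+.5-[x0,y0])*s-.5
            cv2.polylines(a,[np.round(q*8).astype(np.int32)],True,c,1,cv2.LINE_AA,3)
    cv2.imwrite(out,a)
def pose():
    s=ctrl.get_state(); w,x,y,z=s['ee_rot']; return s,Ro.from_quat([x,y,z,w])
E
cat > a.py <<'E'
from h import *
cr=lambda l:[((u+.5)/4-.5+165,(v+.5)/4-.5+105) for u,v in l]
# order of model corners: (-x,-y),(+x,-y),(+x,+y),(-x,+y); +x=image left, +y=image down
B={}
for k,l in {'plane_b':[(254,33),(24,60),(36,207),(268,182)],'mallet_b':[(628,68),(401,103),(426,251),(656,214)]}.items():
    B[k]=fit(cr(l),BOARD,0)
B['square_b']=fit(cr([(297,328),(61,360),(76,514)]),BOARD[:3],0)
B['mat']=fit(cr([(680,350),(442,354),(443,512),(684,508)]),MOD['mat'][0],0)
for k,v in B.items(): print(k,np.round(v[0],4),round(v[1],2))
s,R=pose(); print(np.round(R.as_matrix(),3))
E
python3 a.py
```

```text
plane_b [0.6723 0.1676 1.7128] 0.16
mallet_b [ 0.6493 -0.1286  1.7616] 0.17
square_b [0.4371 0.1229 1.73  ] 0.18
mat [ 0.4383 -0.1588  1.6111] 0.17
[[-0.     0.904  0.428]
 [ 0.002  0.428 -0.904]
 [-1.     0.    -0.002]]
```

```bash
cat >> a.py <<'E'
Tl={}
Tl['mallet']=fit(cr([(103,65),(43,64),(33,150),(97,153),(246,124)]),[(-.022,-.032,.04),(.022,-.032,.04),(.022,.032,.04),(-.022,.032,.04),(-.132,0,.02)],.01)
Tl['square']=fit(cr([(598,77),(454,94),(459,122),(610,214),(575,218)]),[(-.055,-.012,.024),(.055,-.012,.024),(.055,.012,.024),(-.055,.092,.003),(-.027,.092,.003)],.01)
Tl['plane']=fit(cr([(91,385),(91,446),(281,378)]),[(.07,-.023,.008),(.07,.023,.008),(-.07,-.023,.008)],.01)
for k,v in Tl.items(): print(k,np.round(v[0],4),round(v[1],2))
img=cv2.imread('pics/top0.png')
it=[('mat' if k=='mat' else 'board',[*v[0],0],(0,255,0)) for k,v in B.items()]+[(k,[*v[0],.01],(255,0,255)) for k,v in Tl.items()]
draw(img,it,'top',(165,105,350,245),4.2,'pics/ov0.png')
E
python3 a.py
```

```text
plane_b [0.6723 0.1676 1.7128] 0.16
mallet_b [ 0.6493 -0.1286  1.7616] 0.17
square_b [0.4371 0.1229 1.73  ] 0.18
mat [ 0.4383 -0.1588  1.6111] 0.17
[[-0.     0.904  0.428]
 [ 0.002  0.428 -0.904]
 [-1.     0.    -0.002]]
mallet [0.6669 0.2192 1.5507] 0.6
square [ 0.6885 -0.1265  1.7089] 0.3
plane [0.4424 0.1235 1.6335] 0.3
```

View pics/ov0.png

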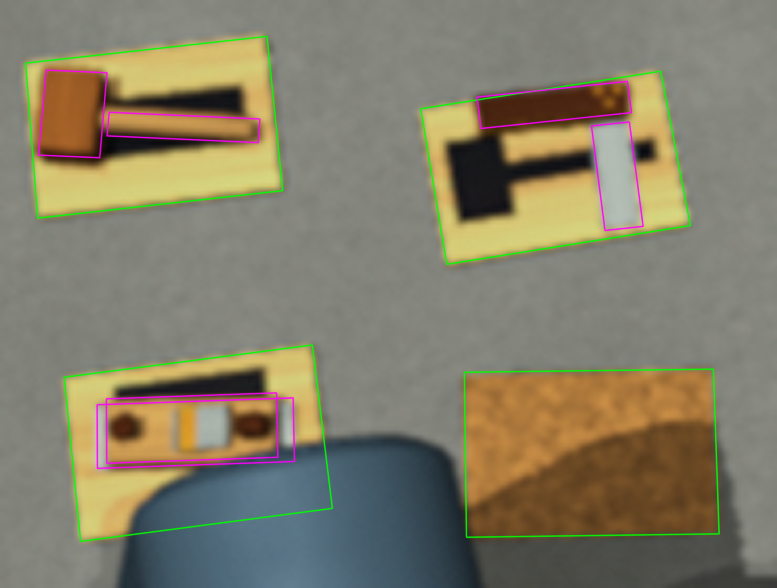

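```bash
cat >> h.py <<'E'
def plan(pos,jaw,step=.045,maxrows=10,show=True):
    """rows to reach TCP pos with jaw line yaw (mod pi, nearest given as exact), tool x down"""
    s,R=pose(); p=np.array(s['tool_pos']); M=R.as_matrix()
    cur=np.arctan2(M[1,2],M[0,2]); d=(jaw-cur+np.pi)%(2*np.pi)-np.pi
    tx=np.array([0,0,-1.]); tz=np.array([np.cos(jaw),np.sin(jaw),0]); Rt=Ro.from_matrix(np.c_[tx,np.cross(tz,tx),tz])
    rv=(R.inv()*Rt).as_rotvec(); D=np.array(pos)-p
    n=max(int(np.ceil(np.linalg.norm(D)/step)),int(np.ceil(np.linalg.norm(rv)/.12)),1)
    print('pos',np.round(p,4),'jaw',round(cur,4),'dz',np.round(D,4),'rv',np.round(rv,3),'rows',n,'F',np.round(s['ft_force'],1),'w',round(s['grip_width'],4),'t',round(s['time_s'],1))
    rr=[];ss=[]
    for i in range(n):
        Ri=R*Ro.from_rotvec(rv*i/n); rr.append(np.round(rv/n,3).tolist()); ss.append(np.round(Ri.inv().apply(D/n)*100,2).tolist())
    for i in range(0,n,10): print('"rotation":',rr[i:i+10],'"slide":',ss[i:i+10])
E
python3 - <<'E'
from h import *
plan([.667,.215,.20],1.5507-np.pi/2)
E
```

```text
pos [ 0.2458 -0.5193  0.2599] jaw -1.129 dz [ 0.4212  0.7343 -0.0599] rv [-1.109e+00 -1.000e-03 -1.000e-03] rows 19 F [0.8 1.2 0.1] w 0.0882 t 0.1
"rotation": [[-0.058, -0.0, -0.0], [-0.058, -0.0, -0.0], [-0.058, -0.0, -0.0], [-0.058, -0.0, -0.0], [-0.058, -0.0, -0.0], [-0.058, -0.0, -0.0], [-0.058, -0.0, -0.0], [-0.058, -0.0, -0.0], [-0.058, -0.0, -0.0], [-0.058, -0.0, -0.0]] "slide": [[0.32, 3.66, -2.55], [0.32, 3.8, -2.33], [0.32, 3.93, -2.1], [0.32, 4.04, -1.87], [0.32, 4.15, -1.63], [0.32, 4.23, -1.39], [0.32, 4.31, -1.14], [0.32, 4.37, -0.88], [0.32, 4.41, -0.63], [0.32, 4.44, -0.37]]
"rotation": [[-0.058, -0.0, -0.0], [-0.058, -0.0, -0.0], [-0.058, -0.0, -0.0], [-0.058, -0.0, -0.0], [-0.058, -0.0, -0.0], [-0.058, -0.0, -0.0], [-0.058, -0.0, -0.0], [-0.058, -0.0, -0.0], [-0.058, -0.0, -0.0]] "slide": [[0.32, 4.45, -0.11], [0.32, 4.45, 0.15], [0.32, 4.44, 0.41], [0.32, 4.41, 0.67], [0.32, 4.36, 0.92], [0.32, 4.3, 1.18], [0.32, 4.22, 1.43], [0.32, 4.13, 1.67], [0.32, 4.03, 1.91]]
```

>>> play_rows:
  rotation:
    - [-0.058, 0, 0]
    - [-0.058, 0, 0]
    - [-0.058, 0, 0]
    - [-0.058, 0, 0]
    - [-0.058, 0, 0]
    - [-0.058, 0, 0]
    - [-0.058, 0, 0]
    - [-0.058, 0, 0]
    - [-0.058, 0, 0]
    - [-0.058, 0, 0]
  slide:
    - [0.3, 3.7, -2.5]
    - [0.3, 3.8, -2.3]
    - [0.3, 3.9, -2.1]
    - [0.3, 4.0, -1.9]
    - [0.3, 4.1, -1.6]
    - [0.3, 4.2, -1.4]
    - [0.3, 4.3, -1.1]
    - [0.3, 4.4, -0.9]
    - [0.3, 4.4, -0.6]
    - [0.3, 4.4, -0.4]
  gripper: [8.8, 8.8, 8.8, 8.8, 8.8, 8.8, 8.8, 8.8, 8.8, 8.8]
  newtons: 40

```text
time_s: 1.1
tool_pos: [0.4679, -0.1226, 0.2263]
ee_rot: [0.681, 0.189, 0.683, -0.187]
ft_force: [0.7, 0.1, -0.1]
grip_width: 0.0881
```

```bash
cat > p.py <<'E'
from h import *
a=[eval(v,{'pi':np.pi}) for v in sys.argv[1:]]; plan(a[:3],a[3],*a[4:])
E
python3 p.py .667 .215 .20 1.5507-pi/2
```

```text
pos [ 0.4679 -0.1226  0.2263] jaw -0.5376 dz [ 0.1991  0.3376 -0.0263] rv [-0.517 -0.003 -0.003] rows 9 F [ 0.7  0.1 -0.1] w 0.0881 t 1.1
"rotation": [[-0.057, -0.0, -0.0], [-0.057, -0.0, -0.0], [-0.057, -0.0, -0.0], [-0.057, -0.0, -0.0], [-0.057, -0.0, -0.0], [-0.057, -0.0, -0.0], [-0.057, -0.0, -0.0], [-0.057, -0.0, -0.0], [-0.057, -0.0, -0.0]] "slide": [[0.3, 4.35, -0.02], [0.3, 4.35, 0.23], [0.3, 4.33, 0.48], [0.3, 4.29, 0.73], [0.3, 4.24, 0.97], [0.29, 4.18, 1.22], [0.29, 4.11, 1.45], [0.29, 4.01, 1.69], [0.29, 3.91, 1.91]]
```

Tracking is good.

>>> play_rows:
  rotation:
    - [-0.057, 0, 0]
    - [-0.057, 0, 0]
    - [-0.057, 0, 0]
    - [-0.057, 0, 0]
    - [-0.057, 0, 0]
    - [-0.057, 0, 0]
    - [-0.057, 0, 0]
    - [-0.057, 0, 0]
    - [-0.057, 0, 0]
    - [0, 0, 0]
  slide:
    - [0.3, 4.4, 0]
    - [0.3, 4.4, 0.2]
    - [0.3, 4.3, 0.5]
    - [0.3, 4.3, 0.7]
    - [0.3, 4.2, 1.0]
    - [0.3, 4.2, 1.2]
    - [0.3, 4.1, 1.5]
    - [0.3, 4.0, 1.7]
    - [0.3, 3.9, 1.9]
    - [0, 0, 0]
  gripper: [8.8, 8.8, 8.8, 8.8, 8.8, 8.8, 8.8, 8.8, 8.8, 8.8]

```text
time_s: 2.1
tool_pos: [0.6685, 0.2384, 0.1925]
ee_rot: [0.704, -0.0, 0.71, 0.003]
ft_force: [-1.1, -0.8, -0.4]
grip_width: 0.0879
```

```bash
python3 p.py .667 .215 .036 1.5507-pi/2 .04
```

```text
pos [0.6685 0.2384 0.1925] jaw 0.0049 dz [-0.0015 -0.0234 -0.1565] rv [ 0.025 -0.009 -0.004] rows 4 F [-1.1 -0.8 -0.4] w 0.0879 t 2.1
"rotation": [[0.006, -0.002, -0.001], [0.006, -0.002, -0.001], [0.006, -0.002, -0.001], [0.006, -0.002, -0.001]] "slide": [[3.91, -0.6, -0.0], [3.91, -0.6, -0.01], [3.91, -0.59, -0.01], [3.91, -0.59, -0.02]]
```

>>> play_rows:
  rotation:
    - [0.012, -0.004, -0.002]
    - [0.012, -0.004, -0.002]
    - [0, 0, 0]
  slide:
    - [3.0, -1.2, 0]
    - [3.0, -1.2, 0]
    - [0, 0, 0]
  gripper: [8.8, 8.8, 8.8]

```text
time_s: 2.4
tool_pos: [0.6674, 0.2156, 0.1296]
ee_rot: [0.706, 0.005, 0.708, -0.006]
ft_force: [-1.3, -0.2, -1.1]
grip_width: 0.0881
```

```bash
python3 p.py .667 .215 .036 1.5507-pi/2 .025; python3 - <<'E'
from h import *
from plant import ctrl
a=ctrl.snapshot('top'); cv2.imwrite('pics/t1.png',cv2.resize(a[85:245,150:350],(800,640)[:2] and None or None,fx=3.9,fy=3.7))
b=ctrl.snapshot('side');cv2.imwrite('pics/s1.png',cv2.resize(b[100:250,220:420],None,fx=3.9,fy=3.9))
E
```

```text
pos [0.6674 0.2156 0.1296] jaw -0.0169 dz [-0.0004 -0.0006 -0.0936] rv [ 0.003 -0.002  0.001] rows 4 F [-1.3 -0.2 -1.1] w 0.0881 t 2.4
"rotation": [[0.001, -0.001, 0.0], [0.001, -0.001, 0.0], [0.001, -0.001, 0.0], [0.001, -0.001, 0.0]] "slide": [[2.34, -0.01, -0.0], [2.34, -0.01, -0.01], [2.34, -0.01, -0.01], [2.34, -0.01, -0.01]]
```

View pics/t1.png

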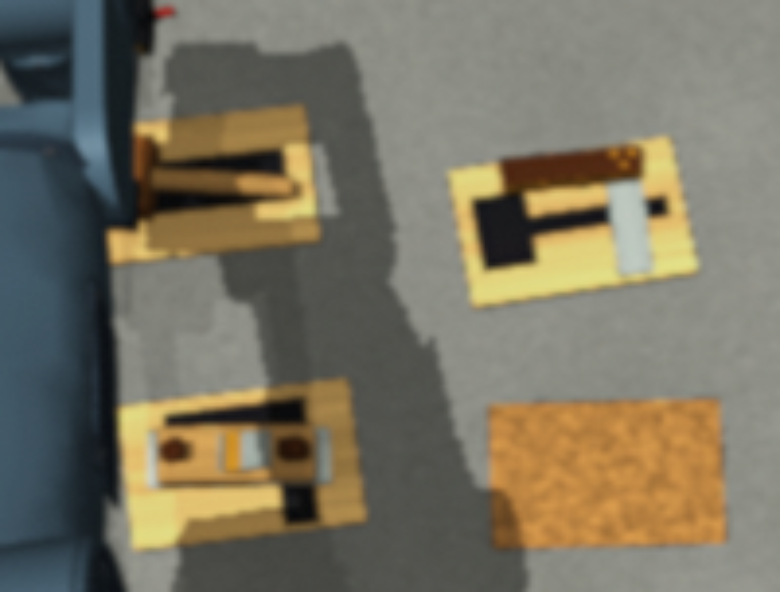

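View pics/s1.png

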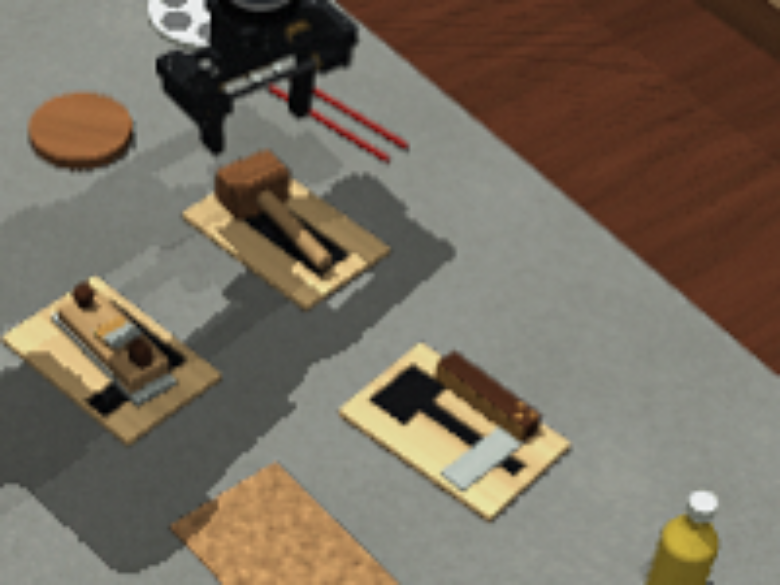

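The jaws straddle the mallet head (side crop at about 250,180). The whole square board and the cork mat are now visible in the top view, with the mat at crop (605,470). The blue mat at (335,270) and the orange one at (443,250) are the look-alikes, and only the brown speckled one is cork.

>>> play_rows:
  rotation:
    - [0, 0, 0]
    - [0, 0, 0]
    - [0, 0, 0]
    - [0, 0, 0]
    - [0, 0, 0]
    - [0, 0, 0]
    - [0, 0, 0]
    - [0, 0, 0]
    - [0, 0, 0]
    - [0, 0, 0]
  slide:
    - [2.4, 0, 0]
    - [2.4, 0, 0]
    - [2.3, 0, 0]
    - [1.5, 0, 0]
    - [0.6, 0, 0]
    - [0, 0, 0]
    - [0, 0, 0]
    - [0, 0, 0]
    - [0, 0, 0]
    - [0, 0, 0]
  gripper: [8.8, 8.8, 8.8, 8.8, 8.8, 8.8, 5.5, 5.5, 5.5, 5.5]
  newtons: 35

```text
time_s: 3.5
tool_pos: [0.6813, 0.2194, 0.059]
ee_rot: [0.717, 0.008, 0.697, -0.004]
ft_force: [-0.1, 0.7, -1.7]
grip_width: 0.0637
```

>>> play_rows:
  rotation:
    - [0, 0, 0]
    - [0, 0, 0]
    - [0, 0, 0]
  slide:
    - [0, 0, 0]
    - [0, 0, 0]
    - [0, 0, 0]
  gripper: [5.5, 5.5, 5.5]

```text
time_s: 3.8
tool_pos: [0.6814, 0.2195, 0.0594]
ee_rot: [0.718, 0.008, 0.696, -0.004]
ft_force: [-0.5, -0.4, -0.9]
grip_width: 0.0639
```

```bash
python3 p.py .667 .215 .12 1.5507-pi/2 .025
```

```text
pos [0.6814 0.2195 0.0594] jaw -0.0165 dz [-0.0144 -0.0045  0.0606] rv [ 0.004  0.03  -0.006] rows 3 F [-0.5 -0.4 -0.9] w 0.0639 t 3.8
"rotation": [[0.001, 0.01, -0.002], [0.001, 0.01, -0.002], [0.001, 0.01, -0.002]] "slide": [[-2.04, -0.14, -0.42], [-2.03, -0.15, -0.44], [-2.03, -0.15, -0.46]]
```

The descent fell short and drifted: z is 0.059 and it is 14 mm off in x. I'll reopen, correct and go lower before lifting.

>>> play_rows:
  rotation:
    - [0, 0, 0]
    - [0, 0, 0]
    - [0, 0, 0]
    - [0, 0, 0]
  slide:
    - [0, 0, 0]
    - [0, 0, 0]
    - [0, 0, 0]
    - [0, 0, 0]
  gripper: [8.8, 8.8, 8.8, 8.8]

```text
time_s: 4.2
tool_pos: [0.6819, 0.2194, 0.0599]
ee_rot: [0.718, 0.008, 0.696, -0.004]
ft_force: [-0.1, -0.1, -0.5]
grip_width: 0.088
```

```bash
python3 p.py .667 .215 .059 1.5507-pi/2 .025;  python3 - <<'E'
from h import *
from plant import ctrl
a=ctrl.snapshot('top'); cv2.imwrite('pics/t2.png',cv2.resize(a[85:245,150:350],None,fx=3.9,fy=3.7))
b=ctrl.snapshot('side');cv2.imwrite('pics/s2.png',cv2.resize(b[110:180,250:340],None,fx=8,fy=8))
E
```

```text
pos [0.6819 0.2194 0.0599] jaw -0.0166 dz [-0.0149 -0.0044 -0.0009] rv [ 0.004  0.031 -0.006] rows 1 F [-0.1 -0.1 -0.5] w 0.088 t 4.2
"rotation": [[0.004, 0.031, -0.006]] "slide": [[0.04, -0.47, -1.49]]
```

View pics/s2.png

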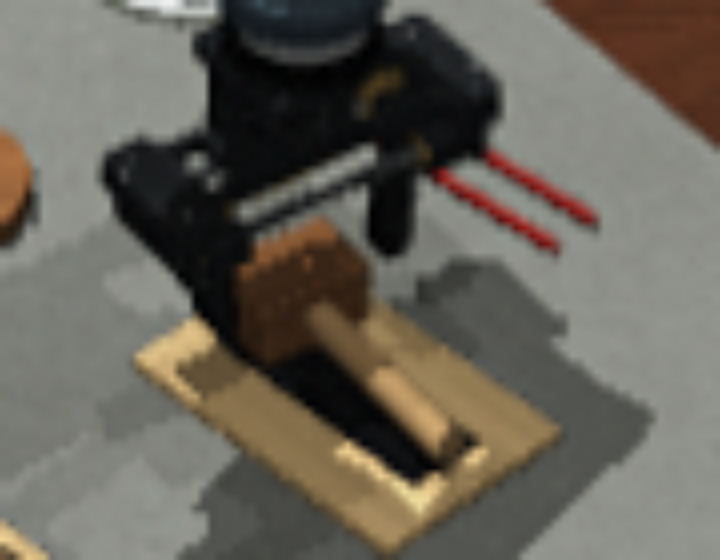

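View pics/t2.png

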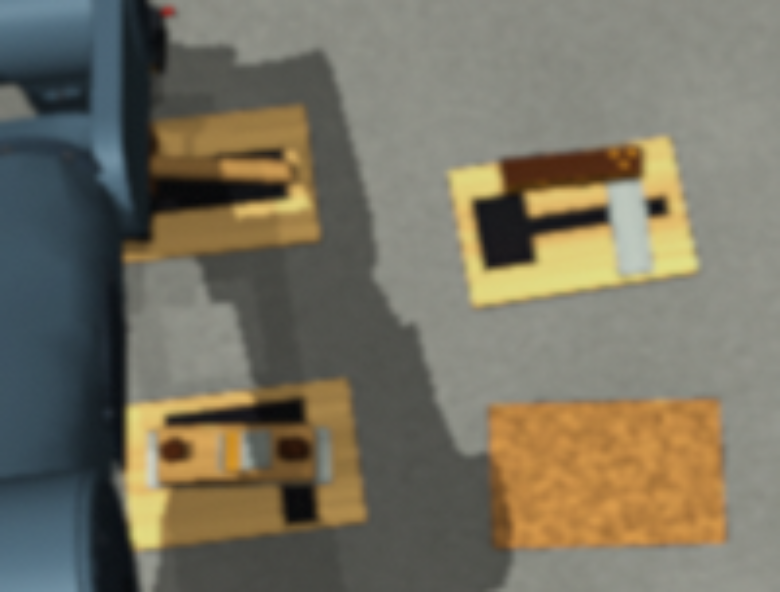

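>>> play_rows:
  rotation:
    - [0, 0.03, -0.006]
    - [0, 0, 0]
    - [0, 0, 0]
  slide:
    - [0, -0.4, 0]
    - [0.8, 0, 0]
    - [0.8, 0, 0]
  gripper: [8.8, 8.8, 8.8]

```text
time_s: 4.6
tool_pos: [0.6828, 0.2158, 0.0444]
ee_rot: [0.708, 0.006, 0.706, -0.006]
ft_force: [-0.3, 0.4, -0.2]
grip_width: 0.0883
```

```bash
python3 p.py .6815 .215 .036 1.5507-pi/2 .01
```

```text
pos [0.6828 0.2158 0.0444] jaw -0.0163 dz [-0.0013 -0.0008 -0.0084] rv [ 0.004  0.003 -0.   ] rows 1 F [-0.3  0.4 -0.2] w 0.0883 t 4.6
"rotation": [[0.004, 0.003, -0.0]] "slide": [[0.84, -0.08, -0.13]]
```

>>> play_rows:
  rotation:
    - [0, 0, 0]
    - [0, 0, 0]
    - [0, 0, 0]
    - [0, 0, 0]
    - [0, 0, 0]
    - [0, 0, 0]
    - [0, 0, 0]
  slide:
    - [0.7, -0.1, -0.1]
    - [0, 0, 0]
    - [0, 0, 0]
    - [0, 0, 0]
    - [0, 0, 0]
    - [0, 0, 0]
    - [0, 0, 0]
  gripper: [8.8, 8.8, 5.5, 5.5, 5.5, 5.5, 5.5]
  newtons: 35

```text
time_s: 5.3
tool_pos: [0.6797, 0.2149, 0.0338]
ee_rot: [0.707, 0.006, 0.707, -0.006]
ft_force: [-0.9, 0.2, -1.4]
grip_width: 0.0636
```

```bash
python3 p.py .6815 .215 .12 1.5507-pi/2 .015
```

```text
pos [0.6797 0.2149 0.0338] jaw -0.016 dz [0.0018 0.0001 0.0862] rv [0.004 0.    0.   ] rows 6 F [-0.9  0.2 -1.4] w 0.0636 t 5.3
"rotation": [[0.001, 0.0, 0.0], [0.001, 0.0, 0.0], [0.001, 0.0, 0.0], [0.001, 0.0, 0.0], [0.001, 0.0, 0.0], [0.001, 0.0, 0.0]] "slide": [[-1.44, 0.0, 0.03], [-1.44, 0.0, 0.03], [-1.44, 0.0, 0.03], [-1.44, 0.0, 0.03], [-1.44, 0.0, 0.03], [-1.44, 0.0, 0.03]]
```

>>> play_rows:
  rotation:
    - [0, 0, 0]
    - [0, 0, 0]
    - [0, 0, 0]
    - [0, 0, 0]
    - [0, 0, 0]
    - [0, 0, 0]
    - [0, 0, 0]
  slide:
    - [-1, 0, 0]
    - [-2, 0, 0]
    - [-2, 0, 0]
    - [-2, 0, 0]
    - [-2, 0, 0]
    - [-1, 0, 0]
    - [0, 0, 0]
  gripper: [5.5, 5.5, 5.5, 5.5, 5.5, 5.5, 5.5]

```text
time_s: 6.0
tool_pos: [0.6793, 0.2149, 0.1403]
ee_rot: [0.707, 0.006, 0.707, -0.006]
ft_force: [0.6, 0.1, -2.1]
grip_width: 0.0634
```

```bash
python3 - <<'E'
from h import *
b=ctrl.snapshot('side');cv2.imwrite('pics/s3.png',cv2.resize(b[80:180,230:350],None,fx=6,fy=6))
m=[.4383,-.1588,1.6111]; print(T([*m,0],[(.05,0,0)]), 1.6111-np.pi/2)
E
python3 p.py .436 -.113 .15 1.6111-pi/2 .04
```

```text
[[ 0.43628536 -0.1088406   0.        ]] 0.04030367320510342
pos [0.679  0.2149 0.1395] jaw -0.0159 dz [-0.243  -0.3279  0.0105] rv [-0.056 -0.001  0.   ] rows 11 F [-0.1 -1.2 -0.3] w 0.0639 t 6.0
"rotation": [[-0.005, -0.0, 0.0], [-0.005, -0.0, 0.0], [-0.005, -0.0, 0.0], [-0.005, -0.0, 0.0], [-0.005, -0.0, 0.0], [-0.005, -0.0, 0.0], [-0.005, -0.0, 0.0], [-0.005, -0.0, 0.0], [-0.005, -0.0, 0.0], [-0.005, -0.0, 0.0]] "slide": [[-0.09, -3.02, -2.16], [-0.09, -3.0, -2.18], [-0.09, -2.99, -2.19], [-0.09, -2.98, -2.21], [-0.09, -2.97, -2.22], [-0.09, -2.96, -2.24], [-0.09, -2.95, -2.25], [-0.09, -2.94, -2.27], [-0.09, -2.92, -2.28], [-0.09, -2.91, -2.3]]
"rotation": [[-0.005, -0.0, 0.0]] "slide": [[-0.1, -2.9, -2.31]]
```

View pics/s3.png

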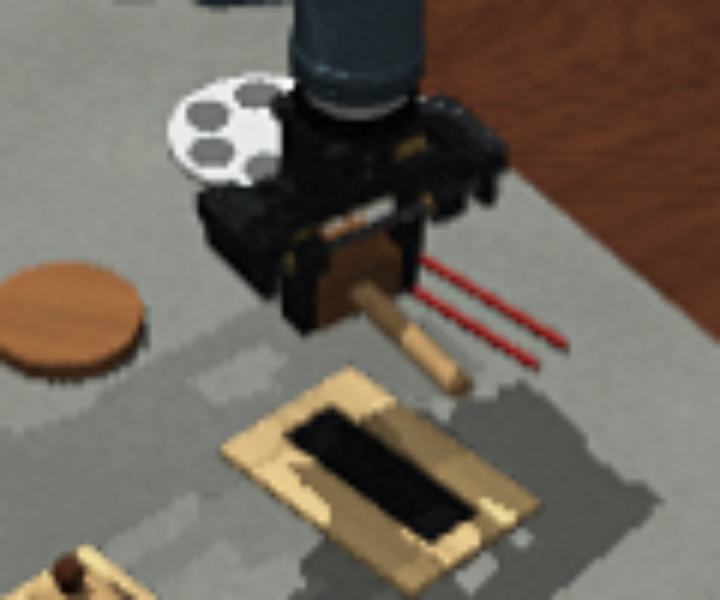

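The mallet is held level, and the plane outline below it is free. Now I'll carry it to the mat.

>>> play_rows:
  rotation:
    - [-0.005, 0, 0]
    - [-0.005, 0, 0]
    - [-0.005, 0, 0]
    - [-0.005, 0, 0]
    - [-0.005, 0, 0]
    - [-0.005, 0, 0]
    - [-0.005, 0, 0]
    - [-0.005, 0, 0]
    - [-0.005, 0, 0]
    - [-0.005, 0, 0]
  slide:
    - [-0.1, -2.0, -1.5]
    - [-0.1, -3.0, -2.2]
    - [-0.1, -3.0, -2.2]
    - [-0.1, -3.0, -2.2]
    - [-0.1, -3.0, -2.2]
    - [-0.1, -3.0, -2.2]
    - [-0.1, -3.0, -2.2]
    - [-0.1, -3.0, -2.3]
    - [-0.1, -3.0, -2.3]
    - [-0.1, -3.0, -2.3]
  gripper: [5.5, 5.5, 5.5, 5.5, 5.5, 5.5, 5.5, 5.5, 5.5, 5.5]

```text
time_s: 7.05
tool_pos: [0.4524, -0.0823, 0.139]
ee_rot: [0.701, -0.014, 0.713, 0.016]
ft_force: [-0.1, -1.7, -1.3]
grip_width: 0.0637
```

```bash
python3 p.py .436 -.113 .13 1.6111-pi/2 .025
```

```text
pos [ 0.4524 -0.0823  0.139 ] jaw 0.0435 dz [-0.0164 -0.0307 -0.009 ] rv [ 0.003 -0.016 -0.003] rows 2 F [-0.1 -1.7 -1.3] w 0.0637 t 7.0
"rotation": [[0.002, -0.008, -0.002], [0.002, -0.008, -0.002]] "slide": [[0.46, -1.5, -0.88], [0.45, -1.5, -0.88]]
```

>>> play_rows:
  rotation:
    - [0, -0.008, -0.002]
    - [0, -0.008, -0.002]
    - [0, 0, 0]
    - [0, 0, 0]
    - [0, 0, 0]
    - [0, 0, 0]
  slide:
    - [1, -1.5, -0.9]
    - [1, -1.5, -0.9]
    - [1.5, 0, 0]
    - [1.5, 0, 0]
    - [1.5, 0, 0]
    - [1, 0, 0]
  gripper: [5.5, 5.5, 5.5, 5.5, 5.5, 5.5]

```text
time_s: 7.65
tool_pos: [0.4292, -0.1172, 0.0588]
ee_rot: [0.706, -0.012, 0.708, 0.013]
ft_force: [-0.3, -0.1, -0.8]
grip_width: 0.0636
```

```bash
python3 p.py .436 -.113 .029 1.6111-pi/2 .01
```

```text
pos [ 0.4292 -0.1172  0.0588] jaw 0.0356 dz [ 0.0068  0.0042 -0.0298] rv [-0.005 -0.003 -0.   ] rows 4 F [-0.3 -0.1 -0.8] w 0.0636 t 7.7
"rotation": [[-0.001, -0.001, -0.0], [-0.001, -0.001, -0.0], [-0.001, -0.001, -0.0], [-0.001, -0.001, -0.0]] "slide": [[0.74, 0.1, 0.18], [0.75, 0.1, 0.18], [0.75, 0.1, 0.18], [0.75, 0.1, 0.18]]
```

>>> play_rows:
  rotation:
    - [0, 0, 0]
    - [0, 0, 0]
    - [0, 0, 0]
    - [0, 0, 0]
    - [0, 0, 0]
  slide:
    - [0.7, 0.2, 0.3]
    - [0.7, 0.2, 0.3]
    - [0.7, 0, 0]
    - [0.5, 0, 0]
    - [0, 0, 0]
  gripper: [5.5, 5.5, 5.5, 5.5, 5.5]

```text
time_s: 8.15
tool_pos: [0.4345, -0.1115, 0.0292]
ee_rot: [0.705, -0.012, 0.709, 0.014]
ft_force: [0.2, 0.1, -1.5]
grip_width: 0.0639
```

```bash
python3 p.py .436 -.113 .029 1.6111-pi/2 .01
```

```text
pos [ 0.4345 -0.1115  0.0292] jaw 0.0365 dz [ 0.0015 -0.0015 -0.0002] rv [-0.004 -0.006 -0.002] rows 1 F [ 0.2  0.1 -1.5] w 0.0639 t 8.2
"rotation": [[-0.004, -0.006, -0.002]] "slide": [[0.02, -0.16, 0.14]]
```

>>> play_rows:
  rotation:
    - [0, 0, 0]
    - [0, 0, 0]
    - [0, 0, 0]
    - [0, 0, 0]
    - [0, 0, 0]
    - [0, 0, 0]
    - [0, 0, 0]
    - [0, 0, 0]
    - [0, 0, 0]
    - [0, 0, 0]
  slide:
    - [0.1, 0, 0]
    - [0, 0, 0]
    - [0, 0, 0]
    - [0, 0, 0]
    - [0, 0, 0]
    - [-0.5, 0, 0]
    - [-1, 0, 0]
    - [-2, 0, 0]
    - [-3, 0, 0]
    - [-3, 0, 0]
  gripper: [5.5, 6.6, 7.4, 8.8, 8.8, 8.8, 8.8, 8.8, 8.8, 8.8]

```text
time_s: 9.15
tool_pos: [0.4337, -0.1111, 0.1267]
ee_rot: [0.704, -0.011, 0.71, 0.014]
ft_force: [0.7, -0.5, -0.1]
grip_width: 0.0879
```

```bash
python3 p.py .4424 .1235 .14 1.6335-pi/2 .04; python3 - <<'E'
from h import *
b=ctrl.snapshot('side');cv2.imwrite('pics/s4.png',cv2.resize(b[100:300,180:420],None,fx=3,fy=3))
a=ctrl.snapshot('top');cv2.imwrite('pics/t4.png',a)
E
```

```text
pos [ 0.4337 -0.1111  0.1267] jaw 0.0364 dz [0.0087 0.2346 0.0133] rv [-0.026 -0.01  -0.005] rows 6 F [ 0.7 -0.5 -0.1] w 0.0879 t 9.2
"rotation": [[-0.004, -0.002, -0.001], [-0.004, -0.002, -0.001], [-0.004, -0.002, -0.001], [-0.004, -0.002, -0.001], [-0.004, -0.002, -0.001], [-0.004, -0.002, -0.001]] "slide": [[-0.21, 3.9, 0.28], [-0.21, 3.9, 0.3], [-0.21, 3.9, 0.32], [-0.21, 3.9, 0.34], [-0.22, 3.9, 0.35], [-0.22, 3.89, 0.37]]
```

View pics/s4.png

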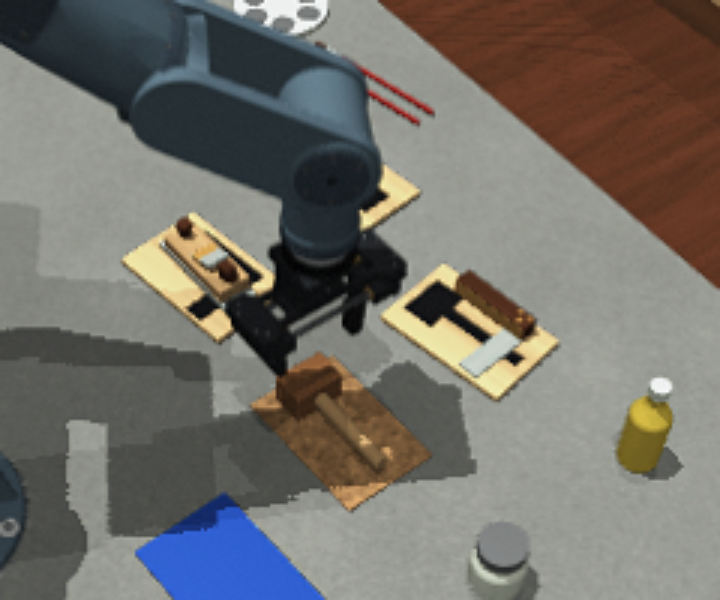

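View pics/t4.png

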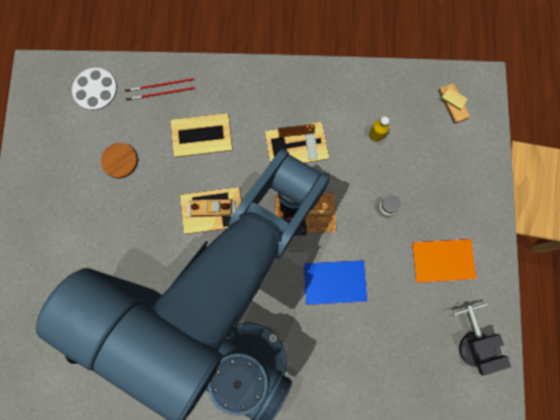

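The mallet lies flat on the cork mat (side crop 330,410) and the plane's outline is free at top pixel (201,135). Next I'll refine the plane and its surroundings with an overlay on this picture.

```bash
python3 - <<'E'
from h import *
img=cv2.imread('pics/t4.png')
it=[('board',[.6723,.1676,1.7128,0],(0,255,0)),('board',[.4371,.1229,1.73,0],(0,255,0)),('plane',[.4424,.1235,1.6335,.01],(255,0,255)),('plane',[.6723,.1676,1.7128,.002],(0,0,255))]
draw(img,it,'top',(165,105,265,245),5.5,'pics/ov4.png')
cv2.imwrite('pics/raw4.png',cv2.resize(img[180:240,172:252],None,fx=9,fy=9,interpolation=cv2.INTER_CUBIC))
E
```

```text
(no output)
```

View pics/ov4.png

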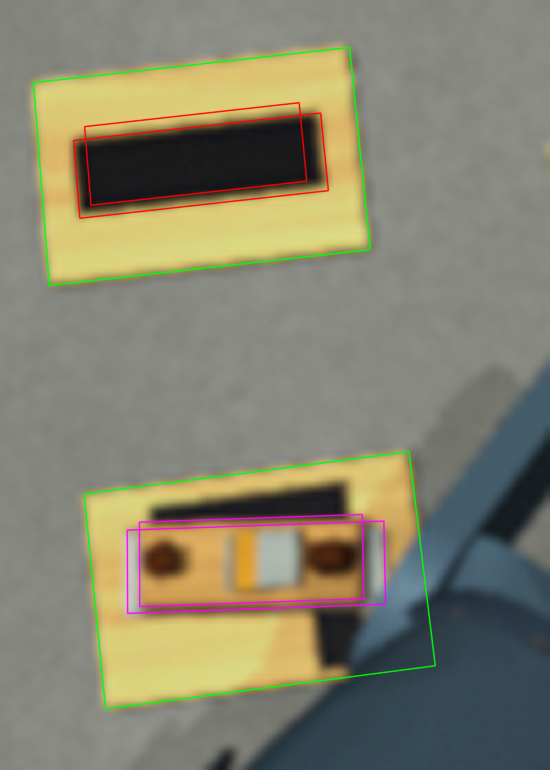

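View pics/raw4.png

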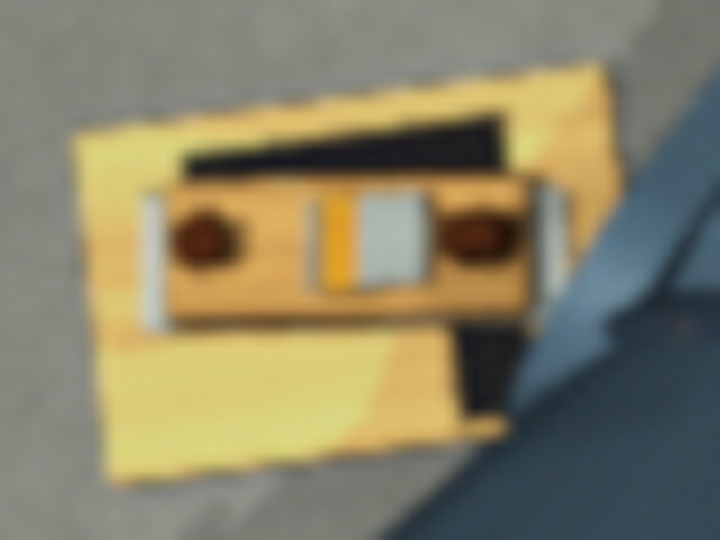

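```bash
python3 - <<'E'
from h import *
uv=[((u+.5)/9-.5+172,(v+.5)/9-.5+180) for u,v in [(165,181),(165,318),(534,179),(531,316),(146,193),(147,330),(567,188)]]
P=[(.06,-.023,.028),(.06,.023,.028),(-.06,-.023,.028),(-.06,.023,.028),(.07,-.023,.008),(.07,.023,.008),(-.07,-.023,.008)]
print(fit(uv,P,.01))
E
python3 p.py .4424 .1235 .13 1.61-pi/2 .035
```

```text
(array([0.44020281, 0.12305034, 1.60831108]), np.float64(0.14346889872729807))
pos [ 0.4367 -0.1126  0.1299] jaw 0.0366 dz [5.700e-03 2.361e-01 1.000e-04] rv [-0.003 -0.002  0.   ] rows 7 F [ 0.7 -0.3  0.6] w 0.0881 t 9.2
"rotation": [[-0.0, -0.0, 0.0], [-0.0, -0.0, 0.0], [-0.0, -0.0, 0.0], [-0.0, -0.0, 0.0], [-0.0, -0.0, 0.0], [-0.0, -0.0, 0.0], [-0.0, -0.0, 0.0]] "slide": [[-0.0, 3.37, 0.2], [-0.0, 3.37, 0.21], [-0.0, 3.37, 0.21], [-0.0, 3.37, 0.21], [-0.0, 3.37, 0.21], [-0.0, 3.37, 0.21], [-0.0, 3.37, 0.21]]
```

>>> play_rows:
  rotation:
    - [0, 0, 0]
    - [0, 0, 0]
    - [0, 0, 0]
    - [0, 0, 0]
    - [0, 0, 0]
    - [0, 0, 0]
    - [0, 0, 0]
    - [0, 0, 0]
    - [0, 0, 0]
  slide:
    - [0, 2, 0.1]
    - [0, 3.4, 0.1]
    - [0, 3.4, 0.1]
    - [0, 3.4, 0.1]
    - [0, 3.4, 0.1]
    - [0, 3.4, 0.1]
    - [0, 3, 0.1]
    - [0, 1, 0]
    - [0, 0, 0]
  gripper: [8.8, 8.8, 8.8, 8.8, 8.8, 8.8, 8.8, 8.8, 8.8]

```text
time_s: 10.15
tool_pos: [0.4351, 0.1241, 0.1309]
ee_rot: [0.708, -0.013, 0.706, 0.011]
ft_force: [-0.5, -1.1, -0.5]
grip_width: 0.088
```

```bash
python3 p.py .4402 .1231 .08 1.608-pi/2 .02
```

```text
pos [0.4351 0.1241 0.1309] jaw 0.0333 dz [ 0.0051 -0.001  -0.0509] rv [-0.004  0.002  0.003] rows 3 F [-0.5 -1.1 -0.5] w 0.088 t 10.2
"rotation": [[-0.001, 0.001, 0.001], [-0.001, 0.001, 0.001], [-0.001, 0.001, 0.001]] "slide": [[1.7, -0.03, 0.17], [1.7, -0.04, 0.17], [1.7, -0.04, 0.17]]
```

>>> play_rows:
  rotation:
    - [0, 0, 0]
    - [0, 0, 0]
    - [0, 0, 0]
    - [0, 0, 0]
    - [0, 0, 0]
  slide:
    - [1.7, 0, 0.2]
    - [1.7, 0, 0.2]
    - [1.5, 0, 0.2]
    - [1.0, 0, 0]
    - [0, 0, 0]
  gripper: [8.8, 8.8, 8.8, 8.8, 8.8]

```text
time_s: 10.65
tool_pos: [0.4422, 0.1195, 0.0702]
ee_rot: [0.708, -0.013, 0.706, 0.009]
ft_force: [-0.8, 0.0, -0.1]
grip_width: 0.0881
```

```bash
python3 p.py .4402 .1231 .036 1.608-pi/2 .01
```

```text
pos [0.4422 0.1195 0.0702] jaw 0.0316 dz [-0.002   0.0036 -0.0342] rv [-0.006  0.003  0.005] rows 4 F [-0.8  0.  -0.1] w 0.0881 t 10.7
"rotation": [[-0.001, 0.001, 0.001], [-0.001, 0.001, 0.001], [-0.001, 0.001, 0.001], [-0.001, 0.001, 0.001]] "slide": [[0.85, 0.1, -0.05], [0.85, 0.1, -0.05], [0.85, 0.09, -0.05], [0.86, 0.09, -0.05]]
```

>>> play_rows:
  rotation:
    - [0, 0, 0]
    - [0, 0, 0]
    - [0, 0, 0]
    - [0, 0, 0]
    - [0, 0, 0]
  slide:
    - [0.8, 0.2, -0.1]
    - [0.8, 0.2, -0.1]
    - [0.8, 0, 0]
    - [0.7, 0, 0]
    - [0, 0, 0]
  gripper: [8.8, 8.8, 8.8, 8.8, 8.8]

```text
time_s: 11.15
tool_pos: [0.4409, 0.1225, 0.0379]
ee_rot: [0.709, -0.013, 0.705, 0.009]
ft_force: [0.6, 0.5, -0.0]
grip_width: 0.0879
```

```bash
python3 p.py .4402 .1231 .036 1.608-pi/2 .01
```

```text
pos [0.4409 0.1225 0.0379] jaw 0.0304 dz [-0.0007  0.0006 -0.0019] rv [-0.007  0.005  0.005] rows 1 F [ 0.6  0.5 -0. ] w 0.0879 t 11.2
"rotation": [[-0.007, 0.005, 0.005]] "slide": [[0.19, 0.07, -0.07]]
```

>>> play_rows:
  rotation:
    - [-0.007, 0.005, 0.005]
    - [0, 0, 0]
    - [0, 0, 0]
    - [0, 0, 0]
    - [0, 0, 0]
    - [0, 0, 0]
    - [0, 0, 0]
    - [0, 0, 0]
    - [0, 0, 0]
  slide:
    - [0.3, 0, -0.1]
    - [0, 0, 0]
    - [0, 0, 0]
    - [0, 0, 0]
    - [0, 0, 0]
    - [0, 0, 0]
    - [0, 0, 0]
    - [0, 0, 0]
    - [0, 0, 0]
  gripper: [8.8, 8.8, 4, 4, 4, 4, 4, 4, 4]
  newtons: 40

```text
time_s: 12.05
tool_pos: [0.4409, 0.1226, 0.0355]
ee_rot: [0.708, -0.014, 0.706, 0.014]
ft_force: [0.5, 0.4, -0.3]
grip_width: 0.0453
```

```bash
python3 p.py .6723 .1676 .14 1.7128-pi/2 .03
```

```text
pos [0.4409 0.1226 0.0355] jaw 0.0386 dz [0.2314 0.045  0.1045] rv [-0.103  0.002  0.   ] rows 9 F [ 0.5  0.4 -0.3] w 0.0453 t 12.1
"rotation": [[-0.011, 0.0, 0.0], [-0.011, 0.0, 0.0], [-0.011, 0.0, 0.0], [-0.011, 0.0, 0.0], [-0.011, 0.0, 0.0], [-0.011, 0.0, 0.0], [-0.011, 0.0, 0.0], [-0.011, 0.0, 0.0], [-0.011, 0.0, 0.0]] "slide": [[-1.16, 0.4, 2.59], [-1.16, 0.37, 2.6], [-1.16, 0.34, 2.6], [-1.16, 0.31, 2.6], [-1.16, 0.28, 2.61], [-1.16, 0.25, 2.61], [-1.16, 0.22, 2.61], [-1.16, 0.19, 2.61], [-1.16, 0.16, 2.61]]
```

>>> play_rows:
  rotation:
    - [0, 0, 0]
    - [0, 0, 0]
    - [0, 0, 0]
    - [0, 0, 0]
    - [0, 0, 0]
    - [0, 0, 0]
  slide:
    - [-0.8, 0, 0]
    - [-1.5, 0, 0]
    - [-2, 0, 0]
    - [-2, 0, 0]
    - [-2, 0, 0]
    - [-1, 0, 0]
  gripper: [4, 4, 4, 4, 4, 4]

```text
time_s: 12.65
tool_pos: [0.4368, 0.1226, 0.1304]
ee_rot: [0.704, -0.014, 0.71, 0.014]
ft_force: [0.3, 0.2, -2.2]
grip_width: 0.0457
```

```bash
python3 p.py .6723 .1676 .13 1.7128-pi/2 .03;python3 - <<'E'
from h import *
b=ctrl.snapshot('side');cv2.imwrite('pics/s5.png',cv2.resize(b[100:250,200:360],None,fx=4,fy=4))
E
```

```text
pos [0.4368 0.1226 0.1304] jaw 0.0386 dz [ 0.2355  0.045  -0.0004] rv [-0.103 -0.007 -0.001] rows 8 F [ 0.3  0.2 -2.2] w 0.0457 t 12.7
"rotation": [[-0.013, -0.001, -0.0], [-0.013, -0.001, -0.0], [-0.013, -0.001, -0.0], [-0.013, -0.001, -0.0], [-0.013, -0.001, -0.0], [-0.013, -0.001, -0.0], [-0.013, -0.001, -0.0], [-0.013, -0.001, -0.0]] "slide": [[-0.02, 0.45, 2.96], [-0.01, 0.41, 2.97], [-0.01, 0.37, 2.97], [-0.01, 0.33, 2.98], [-0.01, 0.3, 2.98], [-0.0, 0.26, 2.99], [-0.0, 0.22, 2.99], [0.0, 0.18, 2.99]]
```

View pics/s5.png

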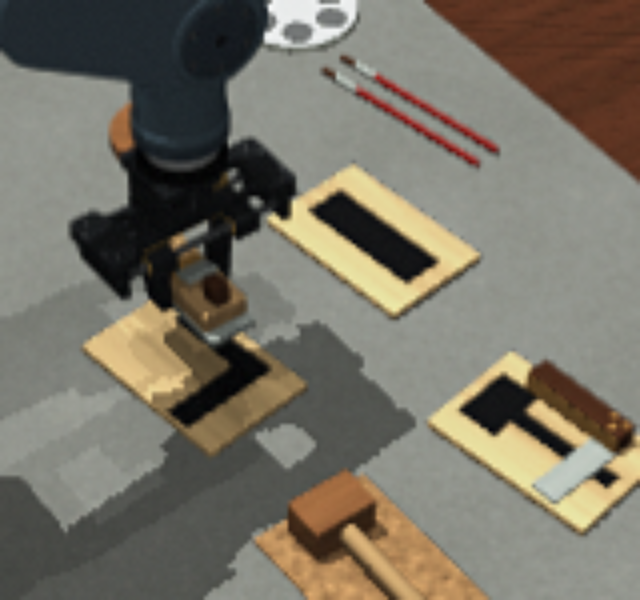

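The plane is held level and the L outline below it is clear. Next stop is the plane board.

>>> play_rows:
  rotation:
    - [-0.013, -0.001, 0]
    - [-0.013, -0.001, 0]
    - [-0.013, -0.001, 0]
    - [-0.013, -0.001, 0]
    - [-0.013, -0.001, 0]
    - [-0.013, -0.001, 0]
    - [-0.013, -0.001, 0]
    - [-0.013, 0, 0]
    - [0, 0, 0]
  slide:
    - [0, 0.4, 2.2]
    - [0, 0.4, 3]
    - [0, 0.4, 3]
    - [0, 0.3, 3]
    - [0, 0.3, 3]
    - [0, 0.3, 3]
    - [0, 0.2, 2.8]
    - [0, 0.2, 1.5]
    - [0, 0, 0]
  gripper: [4, 4, 4, 4, 4, 4, 4, 4, 4]

```text
time_s: 13.6
tool_pos: [0.6515, 0.1669, 0.1205]
ee_rot: [0.701, -0.052, 0.709, 0.052]
ft_force: [-0.6, 0.6, -2.2]
grip_width: 0.0458
```

```bash
python3 p.py .6723 .1676 .07 1.7128-pi/2 .02
```

```text
pos [0.6515 0.1669 0.1205] jaw 0.1466 dz [ 0.0208  0.0007 -0.0505] rv [ 0.005 -0.011 -0.001] rows 3 F [-0.6  0.6 -2.2] w 0.0458 t 13.6
"rotation": [[0.002, -0.004, -0.0], [0.002, -0.004, -0.0], [0.002, -0.004, -0.0]] "slide": [[1.68, -0.08, 0.71], [1.68, -0.08, 0.7], [1.68, -0.08, 0.69]]
```

>>> play_rows:
  rotation:
    - [0.002, -0.004, 0]
    - [0.002, -0.004, 0]
    - [0.002, -0.004, 0]
    - [0, 0, 0]
    - [0, 0, 0]
  slide:
    - [1.2, -0.1, 0.8]
    - [1.2, -0.1, 0.8]
    - [1.2, 0, 0.6]
    - [1, 0, 0]
    - [0, 0, 0]
  gripper: [4, 4, 4, 4, 4]

```text
time_s: 14.1
tool_pos: [0.6695, 0.1676, 0.0672]
ee_rot: [0.703, -0.049, 0.708, 0.05]
ft_force: [-0.2, -0.0, -3.4]
grip_width: 0.0458
```

```bash
python3 p.py .6723 .1676 .0355 1.7128-pi/2 .01
```

```text
pos [0.6695 0.1676 0.0672] jaw 0.1395 dz [ 0.0028 -0.     -0.0317] rv [-0.002 -0.007 -0.002] rows 4 F [-0.2 -0.  -3.4] w 0.0458 t 14.1
"rotation": [[-0.001, -0.002, -0.0], [-0.001, -0.002, -0.0], [-0.001, -0.002, -0.0], [-0.001, -0.002, -0.0]] "slide": [[0.79, -0.01, 0.07], [0.79, -0.01, 0.07], [0.79, -0.01, 0.07], [0.79, -0.01, 0.07]]
```

>>> play_rows:
  rotation:
    - [0, -0.003, -0.001]
    - [0, -0.003, -0.001]
    - [0, 0, 0]
    - [0, 0, 0]
    - [0, 0, 0]
    - [0, 0, 0]
  slide:
    - [0.8, 0, 0.1]
    - [0.8, 0, 0.1]
    - [0.8, 0, 0]
    - [0.4, 0, 0]
    - [0.2, 0, 0]
    - [0, 0, 0]
  gripper: [4, 4, 4, 4, 4, 4]

```text
time_s: 14.7
tool_pos: [0.6714, 0.1681, 0.0357]
ee_rot: [0.705, -0.05, 0.705, 0.049]
ft_force: [0.5, -0.1, -4.0]
grip_width: 0.0457
```

```bash
python3 p.py .6723 .1676 .0355 1.7128-pi/2 .01
```

```text
pos [0.6714 0.1681 0.0357] jaw 0.1398 dz [ 0.0009 -0.0005 -0.0002] rv [-0.002 -0.     0.001] rows 1 F [ 0.5 -0.1 -4. ] w 0.0457 t 14.7
"rotation": [[-0.002, -0.0, 0.001]] "slide": [[0.02, -0.06, 0.08]]
```

>>> play_rows:
  rotation:
    - [0, 0, 0]
    - [0, 0, 0]
    - [0, 0, 0]
  slide:
    - [0.1, 0, 0]
    - [0.1, 0, 0]
    - [0, 0, 0]
  gripper: [4, 4, 4]

```text
time_s: 15.0
tool_pos: [0.6719, 0.1681, 0.0359]
ee_rot: [0.706, -0.05, 0.705, 0.049]
ft_force: [1.1, 0.2, -2.4]
grip_width: 0.0456
```

>>> play_rows:
  rotation:
    - [0, 0, 0]
    - [0, 0, 0]
  slide:
    - [0.25, 0, 0]
    - [0.2, 0, 0]
  gripper: [4, 4]

```text
time_s: 15.2
tool_pos: [0.6723, 0.1682, 0.0355]
ee_rot: [0.706, -0.05, 0.705, 0.049]
ft_force: [-10.9, -1.6, 14.1]
grip_width: 0.0458
```

Contact is felt (14 N), so I release and rise.

>>> play_rows:
  rotation:
    - [0, 0, 0]
    - [0, 0, 0]
    - [0, 0, 0]
    - [0, 0, 0]
    - [0, 0, 0]
    - [0, 0, 0]
    - [0, 0, 0]
    - [0, 0, 0]
    - [0, 0, 0]
    - [0, 0, 0]
  slide:
    - [0, 0, 0]
    - [0, 0, 0]
    - [0, 0, 0]
    - [0, 0, 0]
    - [0, 0, 0]
    - [-0.5, 0, 0]
    - [-1.5, 0, 0]
    - [-2, 0, 0]
    - [-3, 0, 0]
    - [-2, 0, 0]
  gripper: [4.6, 4.8, 5.5, 6.5, 7, 7, 7, 7, 7, 7]

```text
time_s: 16.2
tool_pos: [0.6716, 0.1681, 0.1283]
ee_rot: [0.705, -0.05, 0.706, 0.049]
ft_force: [-0.2, -0.6, 0.1]
grip_width: 0.0701
```

```bash
python3 p.py .6885 -.1265 .13 1.7089-pi/2 .035;python3 - <<'E'
from h import *
b=ctrl.snapshot('side');cv2.imwrite('pics/s6.png',cv2.resize(b[100:250,200:360],None,fx=4,fy=4))
E
```

```text
pos [0.6716 0.1681 0.1283] jaw 0.1402 dz [ 0.0169 -0.2946  0.0017] rv [ 0.002 -0.001  0.001] rows 9 F [-0.2 -0.6  0.1] w 0.0701 t 16.2
"rotation": [[0.0, -0.0, 0.0], [0.0, -0.0, 0.0], [0.0, -0.0, 0.0], [0.0, -0.0, 0.0], [0.0, -0.0, 0.0], [0.0, -0.0, 0.0], [0.0, -0.0, 0.0], [0.0, -0.0, 0.0], [0.0, -0.0, 0.0]] "slide": [[-0.02, -3.27, -0.27], [-0.02, -3.27, -0.27], [-0.02, -3.27, -0.27], [-0.02, -3.27, -0.27], [-0.02, -3.27, -0.27], [-0.02, -3.27, -0.27], [-0.02, -3.27, -0.27], [-0.02, -3.27, -0.27], [-0.02, -3.27, -0.27]]
```

View pics/s6.png

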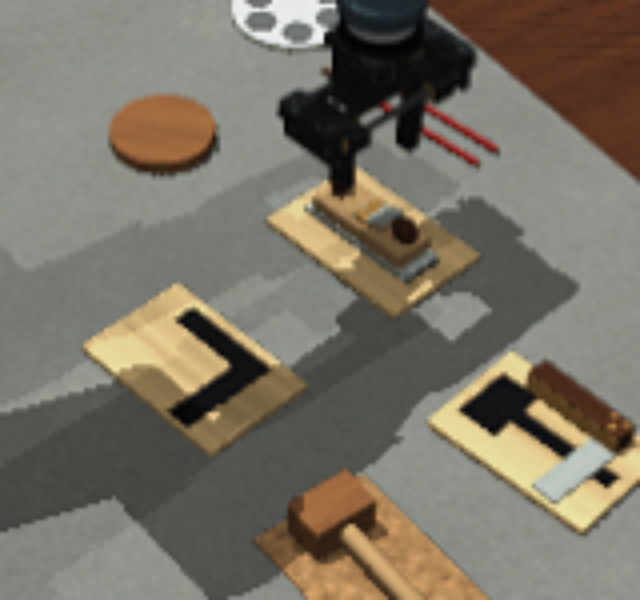

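The plane covers its outline. Now I'll fetch the try square.

>>> play_rows:
  rotation:
    - [0, 0, 0]
    - [0, 0, 0]
    - [0, 0, 0]
    - [0, 0, 0]
    - [0, 0, 0]
    - [0, 0, 0]
    - [0, 0, 0]
    - [0, 0, 0]
    - [0, 0, 0]
    - [0, 0, 0]
  slide:
    - [0, -2.4, -0.2]
    - [0, -3.3, -0.3]
    - [0, -3.3, -0.3]
    - [0, -3.3, -0.3]
    - [0, -3.3, -0.3]
    - [0, -3.3, -0.3]
    - [0, -3.3, -0.3]
    - [0, -3.3, -0.3]
    - [0, -2.5, -0.2]
    - [0, -1, 0]
  gripper: [5.5, 5.5, 5.5, 5.5, 5.5, 5.5, 5.5, 5.5, 5.5, 5.5]

```text
time_s: 17.25
tool_pos: [0.6928, -0.1301, 0.1412]
ee_rot: [0.711, -0.052, 0.699, 0.051]
ft_force: [-0.4, -0.1, -0.4]
grip_width: 0.0547
```

```bash
python3 p.py .6885 -.1265 .08 1.7089-pi/2 .02;python3 - <<'E'
from h import *
img=ctrl.snapshot('top');
it=[('board',[.6723,.1676,1.7128,0],(0,255,0)),('board',[.4371,.1229,1.73,0],(0,255,0)),('board',[.6493,-.1286,1.7616,0],(0,255,0)),('plane',[.6723,.1676,1.7128,.01],(255,0,255)),('square',[.6885,-.1265,1.7089,.01],(255,0,255))]
draw(img,it,'top',(165,105,350,245),4.2,'pics/ov6.png')
E
```

```text
pos [ 0.6928 -0.1301  0.1412] jaw 0.1458 dz [-0.0043  0.0036 -0.0612] rv [0.008 0.017 0.004] rows 4 F [-0.4 -0.1 -0.4] w 0.0547 t 17.2
"rotation": [[0.002, 0.004, 0.001], [0.002, 0.004, 0.001], [0.002, 0.004, 0.001], [0.002, 0.004, 0.001]] "slide": [[1.53, 0.11, -0.12], [1.53, 0.11, -0.11], [1.53, 0.11, -0.11], [1.53, 0.11, -0.1]]
```

View pics/ov6.png

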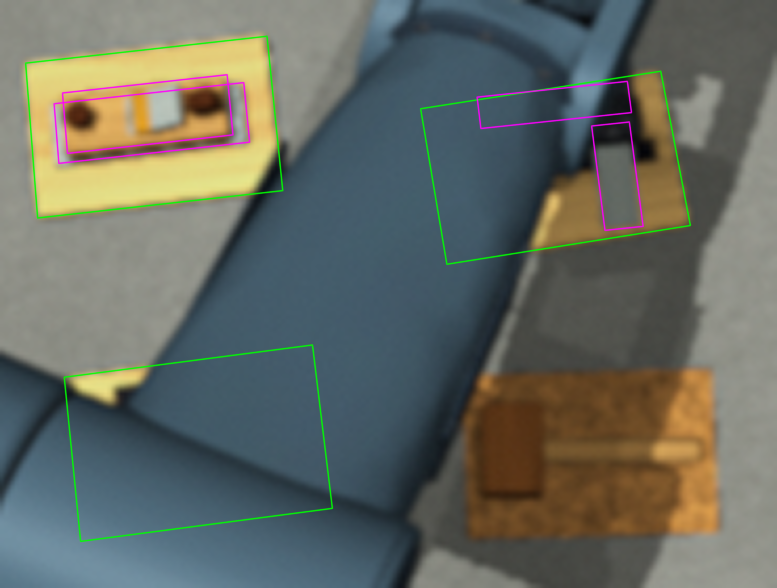

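The plane matches its home pose to within about 2 mm. Now I'll lower onto the stock.

>>> play_rows:
  rotation:
    - [0.002, 0.004, 0.001]
    - [0.002, 0.004, 0.001]
    - [0.002, 0.004, 0.001]
    - [0.002, 0.004, 0.001]
    - [0, 0, 0]
  slide:
    - [1.5, 0.1, -0.1]
    - [1.5, 0.1, -0.1]
    - [1.5, 0.1, -0.1]
    - [1.3, 0.1, -0.1]
    - [0, 0, 0]
  gripper: [5.5, 5.5, 5.5, 5.5, 5.5]

```text
time_s: 17.8
tool_pos: [0.6875, -0.1214, 0.0762]
ee_rot: [0.704, -0.049, 0.707, 0.051]
ft_force: [-0.0, -0.1, 0.3]
grip_width: 0.0548
```

```bash
python3 p.py .6885 -.1265 .035 1.7089-pi/2 .01
```

```text
pos [ 0.6875 -0.1214  0.0762] jaw 0.1406 dz [ 0.001  -0.0051 -0.0412] rv [ 0.002 -0.004 -0.003] rows 5 F [-0.  -0.1  0.3] w 0.0548 t 17.8
"rotation": [[0.0, -0.001, -0.001], [0.0, -0.001, -0.001], [0.0, -0.001, -0.001], [0.0, -0.001, -0.001], [0.0, -0.001, -0.001]] "slide": [[0.82, -0.11, 0.01], [0.82, -0.11, 0.01], [0.82, -0.1, 0.01], [0.82, -0.1, 0.01], [0.82, -0.1, 0.01]]
```

>>> play_rows:
  rotation:
    - [0, -0.001, -0.001]
    - [0, -0.001, -0.001]
    - [0, -0.001, -0.001]
    - [0, 0, 0]
    - [0, 0, 0]
    - [0, 0, 0]
  slide:
    - [0.8, -0.2, 0]
    - [0.8, -0.2, 0]
    - [0.8, -0.1, 0]
    - [0.8, 0, 0]
    - [0.6, 0, 0]
    - [0, 0, 0]
  gripper: [5.5, 5.5, 5.5, 5.5, 5.5, 5.5]

```text
time_s: 18.4
tool_pos: [0.6884, -0.1258, 0.0346]
ee_rot: [0.705, -0.05, 0.705, 0.05]
ft_force: [-0.4, 0.4, -0.5]
grip_width: 0.0548
```

```bash
python3 p.py .6885 -.1265 .035 1.7089-pi/2 .01
```

```text
pos [ 0.6884 -0.1258  0.0346] jaw 0.1418 dz [ 0.0001 -0.0007  0.0004] rv [ 0.004 -0.    -0.   ] rows 1 F [-0.4  0.4 -0.5] w 0.0548 t 18.4
"rotation": [[0.004, -0.0, -0.0]] "slide": [[-0.04, -0.07, -0.0]]
```

>>> play_rows:
  rotation:
    - [0, 0, 0]
    - [0, 0, 0]
    - [0, 0, 0]
    - [0, 0, 0]
    - [0, 0, 0]
    - [0, 0, 0]
    - [0, 0, 0]
  slide:
    - [0, 0, 0]
    - [0, 0, 0]
    - [0, 0, 0]
    - [0, 0, 0]
    - [0, 0, 0]
    - [0, 0, 0]
    - [0, 0, 0]
  gripper: [1.8, 1.8, 1.8, 1.8, 1.8, 1.8, 1.8]
  newtons: 45

```text
time_s: 19.1
tool_pos: [0.6891, -0.1261, 0.0358]
ee_rot: [0.706, -0.05, 0.705, 0.05]
ft_force: [0.4, -0.9, 0.0]
grip_width: 0.0236
```

>>> play_rows:
  rotation:
    - [0, 0, 0]
    - [0, 0, 0]
    - [0, 0, 0]
    - [0, 0, 0]
    - [0, 0, 0]
    - [0, 0, 0]
  slide:
    - [-0.8, 0, 0]
    - [-1.5, 0, 0]
    - [-2, 0, 0]
    - [-2, 0, 0]
    - [-2, 0, 0]
    - [-1, 0, 0]
  gripper: [1.8, 1.8, 1.8, 1.8, 1.8, 1.8]

```text
time_s: 19.7
tool_pos: [0.6882, -0.1258, 0.1349]
ee_rot: [0.705, -0.05, 0.706, 0.05]
ft_force: [0.8, -0.3, -0.6]
grip_width: 0.0234
```

```bash
python3 - <<'E'
from h import *
b=ctrl.snapshot('side');cv2.imwrite('pics/s7.png',cv2.resize(b[120:270,240:400],None,fx=4,fy=4))
print(T([.4371,.1229,1.73,0],[(0,-.036,.01)]))
E
python3 p.py .4726 .1286 .13 1.73-pi/2 .035
```

```text
[[0.47264474 0.12860715 0.01      ]]
pos [ 0.689  -0.126   0.1364] jaw 0.1418 dz [-0.2164  0.2546 -0.0064] rv [-0.017  0.001  0.001] rows 10 F [ 1.1 -0.2  0.2] w 0.0237 t 19.8
"rotation": [[-0.002, 0.0, 0.0], [-0.002, 0.0, 0.0], [-0.002, 0.0, 0.0], [-0.002, 0.0, 0.0], [-0.002, 0.0, 0.0], [-0.002, 0.0, 0.0], [-0.002, 0.0, 0.0], [-0.002, 0.0, 0.0], [-0.002, 0.0, 0.0], [-0.002, 0.0, 0.0]] "slide": [[0.06, 2.83, -1.78], [0.06, 2.83, -1.78], [0.06, 2.83, -1.77], [0.06, 2.84, -1.77], [0.06, 2.84, -1.76], [0.06, 2.84, -1.76], [0.06, 2.84, -1.75], [0.06, 2.85, -1.75], [0.06, 2.85, -1.74], [0.06, 2.85, -1.74]]
```

View pics/s7.png

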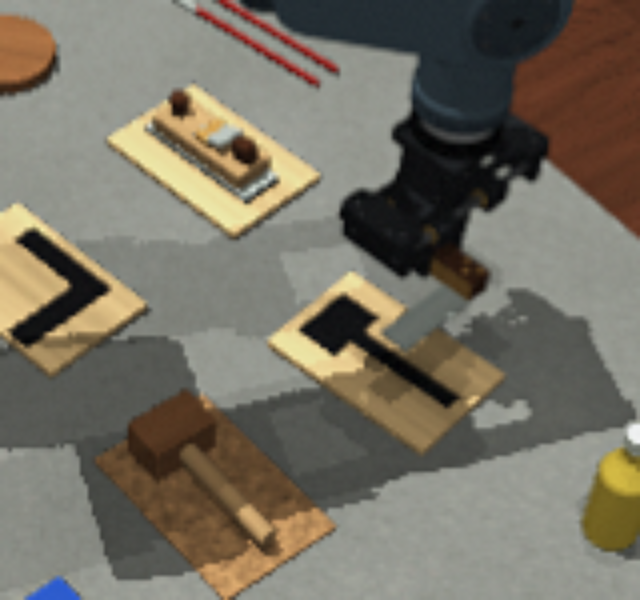

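The try square is held level and the mallet outline is clear. Now I'll carry it to its own board.

>>> play_rows:
  rotation:
    - [-0.002, 0, 0]
    - [-0.002, 0, 0]
    - [-0.002, 0, 0]
    - [-0.002, 0, 0]
    - [-0.002, 0, 0]
    - [-0.002, 0, 0]
    - [-0.002, 0, 0]
    - [-0.002, 0, 0]
    - [0, 0, 0]
    - [0, 0, 0]
  slide:
    - [0, 2.0, -1.2]
    - [0, 2.8, -1.8]
    - [0, 2.8, -1.8]
    - [0, 2.8, -1.8]
    - [0, 2.8, -1.8]
    - [0, 2.8, -1.8]
    - [0, 2.8, -1.8]
    - [0, 2.8, -1.8]
    - [0, 2.4, -1.5]
    - [0, 1.5, -1.0]
  gripper: [1.8, 1.8, 1.8, 1.8, 1.8, 1.8, 1.8, 1.8, 1.8, 1.8]

```text
time_s: 20.75
tool_pos: [0.4822, 0.1069, 0.1353]
ee_rot: [0.707, -0.055, 0.703, 0.053]
ft_force: [0.9, -0.2, -0.5]
grip_width: 0.0238
```

```bash
python3 p.py .4726 .1286 .08 1.73-pi/2 .02
```

```text
pos [0.4822 0.1069 0.1353] jaw 0.1534 dz [-0.0096  0.0217 -0.0553] rv [-0.006  0.004  0.003] rows 4 F [ 0.9 -0.2 -0.5] w 0.0238 t 20.8
"rotation": [[-0.001, 0.001, 0.001], [-0.001, 0.001, 0.001], [-0.001, 0.001, 0.001], [-0.001, 0.001, 0.001]] "slide": [[1.38, 0.58, -0.16], [1.38, 0.58, -0.16], [1.38, 0.58, -0.16], [1.38, 0.58, -0.15]]
```

>>> play_rows:
  rotation:
    - [-0.001, 0.001, 0.001]
    - [-0.001, 0.001, 0.001]
    - [-0.001, 0.001, 0.001]
    - [-0.001, 0.001, 0.001]
    - [0, 0, 0]
  slide:
    - [1.4, 0.6, -0.2]
    - [1.4, 0.6, -0.2]
    - [1.4, 0.5, -0.1]
    - [1.2, 0.4, 0]
    - [0, 0, 0]
  gripper: [1.8, 1.8, 1.8, 1.8, 1.8]

```text
time_s: 21.25
tool_pos: [0.4744, 0.1278, 0.0769]
ee_rot: [0.705, -0.056, 0.704, 0.056]
ft_force: [-0.2, -0.6, -1.3]
grip_width: 0.0235
```

```bash
python3 p.py .4726 .1286 .036 1.73-pi/2 .01
```

```text
pos [0.4744 0.1278 0.0769] jaw 0.1594 dz [-0.0018  0.0008 -0.0409] rv [ 0.     0.002 -0.   ] rows 5 F [-0.2 -0.6 -1.3] w 0.0235 t 21.2
"rotation": [[0.0, 0.0, -0.0], [0.0, 0.0, -0.0], [0.0, 0.0, -0.0], [0.0, 0.0, -0.0], [0.0, 0.0, -0.0]] "slide": [[0.82, 0.02, -0.03], [0.82, 0.02, -0.03], [0.82, 0.02, -0.03], [0.82, 0.02, -0.03], [0.82, 0.02, -0.03]]
```

>>> play_rows:
  rotation:
    - [0, 0, 0]
    - [0, 0, 0]
    - [0, 0, 0]
    - [0, 0, 0]
    - [0, 0, 0]
    - [0, 0, 0]
  slide:
    - [0.8, 0, -0.1]
    - [0.8, 0, -0.1]
    - [0.8, 0, 0]
    - [0.8, 0, 0]
    - [0.6, 0, 0]
    - [0, 0, 0]
  gripper: [1.8, 1.8, 1.8, 1.8, 1.8, 1.8]

```text
time_s: 21.85
tool_pos: [0.4745, 0.1259, 0.036]
ee_rot: [0.706, -0.056, 0.704, 0.056]
ft_force: [0.1, 0.2, -0.6]
grip_width: 0.0238
```

```bash
python3 p.py .4726 .1286 .0355 1.73-pi/2 .01
```

```text
pos [0.4745 0.1259 0.036 ] jaw 0.1576 dz [-0.0019  0.0027 -0.0005] rv [-0.002  0.004  0.001] rows 1 F [ 0.1  0.2 -0.6] w 0.0238 t 21.9
"rotation": [[-0.002, 0.004, 0.001]] "slide": [[0.05, 0.29, -0.14]]
```

>>> play_rows:
  rotation:
    - [0, 0.004, 0.001]
    - [0, 0, 0]
  slide:
    - [0.1, 0.2, -0.1]
    - [0.2, 0, 0]
  gripper: [1.8, 1.8]

```text
time_s: 22.05
tool_pos: [0.4744, 0.127, 0.0357]
ee_rot: [0.705, -0.057, 0.705, 0.055]
ft_force: [-17.0, 1.0, 38.4]
grip_width: 0.0237
```

>>> play_rows:
  rotation:
    - [0, 0, 0]
    - [0, 0, 0]
    - [0, 0, 0]
    - [0, 0, 0]
    - [0, 0, 0]
    - [0, 0, 0]
    - [0, 0, 0]
    - [0, 0, 0]
    - [0, 0, 0]
    - [0, 0, 0]
  slide:
    - [-0.1, 0, 0]
    - [0, 0, 0]
    - [0, 0, 0]
    - [0, 0, 0]
    - [0, 0, 0]
    - [-0.5, 0, 0]
    - [-1.5, 0, 0]
    - [-2.5, 0, 0]
    - [-3, 0, 0]
    - [-2.5, 0, 0]
  gripper: [2.3, 2.5, 3.2, 4.2, 5, 5, 5, 5, 5, 5]

```text
time_s: 23.05
tool_pos: [0.472, 0.1274, 0.1383]
ee_rot: [0.702, -0.056, 0.707, 0.056]
ft_force: [-0.4, -0.6, 0.0]
grip_width: 0.0501
```

```bash
python3 p.py .4345 -.1115 .14 1.6073-pi/2 .035;python3 - <<'E'
from h import *
b=ctrl.snapshot('side');
draw(b,[('board',[.4371,.1229,1.73,0],(0,255,0)),('square',[.4726,.1286,1.73,.01],(255,0,255)),('mallet',[.4345,-.107,1.6073,.005],(255,0,255))],'side',(200,130,360,280),4,'pics/s8.png')
a=ctrl.snapshot('top');cv2.imwrite('pics/t8.png',a)
draw(a,[('board',[.4371,.1229,1.73,0],(0,255,0)),('square',[.4726,.1286,1.73,.01],(255,0,255)),('mallet',[.4345,-.107,1.6073,.005],(255,0,255))],'top',(165,105,350,245),4.2,'pics/ov8.png')
E
```

```text
pos [0.472  0.1274 0.1383] jaw 0.1586 dz [-0.0375 -0.2389  0.0017] rv [ 0.122 -0.007  0.001] rows 7 F [-0.4 -0.6  0. ] w 0.0501 t 23.1
"rotation": [[0.017, -0.001, 0.0], [0.017, -0.001, 0.0], [0.017, -0.001, 0.0], [0.017, -0.001, 0.0], [0.017, -0.001, 0.0], [0.017, -0.001, 0.0], [0.017, -0.001, 0.0]] "slide": [[-0.01, -3.28, -1.07], [-0.02, -3.3, -1.01], [-0.02, -3.32, -0.95], [-0.02, -3.34, -0.9], [-0.02, -3.35, -0.84], [-0.02, -3.37, -0.78], [-0.02, -3.38, -0.72]]
```

View pics/s8.png

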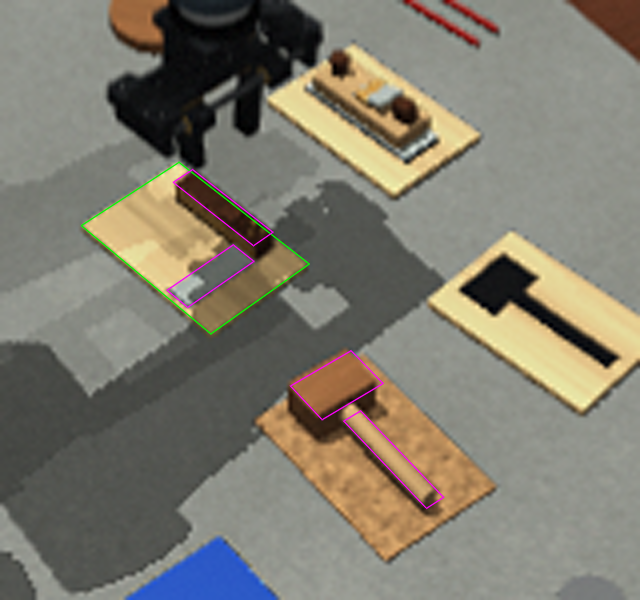

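View pics/ov8.png

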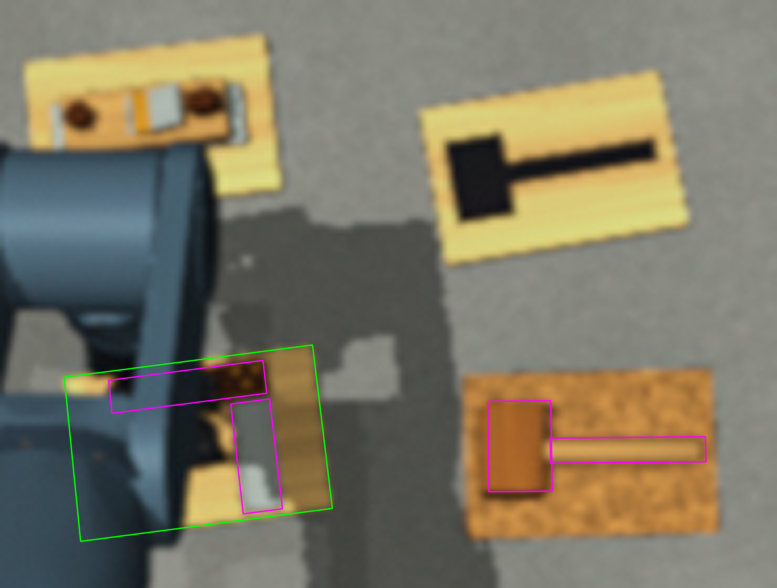

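The try square sits on its outline to within about 3 mm in both views. The mallet on the mat matches its prediction. Back to the mallet.

>>> play_rows:
  rotation:
    - [0.017, -0.001, 0]
    - [0.017, -0.001, 0]
    - [0.017, -0.001, 0]
    - [0.017, -0.001, 0]
    - [0.017, -0.001, 0]
    - [0.017, -0.001, 0]
    - [0.017, -0.001, 0]
    - [0, 0, 0]
    - [0, 0, 0]
  slide:
    - [0, -2.5, -0.8]
    - [0, -3.3, -1.0]
    - [0, -3.3, -1.0]
    - [0, -3.3, -0.9]
    - [0, -3.3, -0.8]
    - [0, -3.3, -0.8]
    - [0, -2.8, -0.6]
    - [0, -1.5, -0.3]
    - [0, 0, 0]
  gripper: [8.8, 8.8, 8.8, 8.8, 8.8, 8.8, 8.8, 8.8, 8.8]

```text
time_s: 24.05
tool_pos: [0.4321, -0.1177, 0.135]
ee_rot: [0.708, -0.013, 0.706, 0.014]
ft_force: [0.3, 0.8, -1.0]
grip_width: 0.0883
```

```bash
python3 p.py .4345 -.1115 .075 1.6073-pi/2 .02
```

```text
pos [ 0.4321 -0.1177  0.135 ] jaw 0.0374 dz [ 0.0024  0.0062 -0.06  ] rv [ 0.001  0.003 -0.002] rows 4 F [ 0.3  0.8 -1. ] w 0.0883 t 24.1
"rotation": [[0.0, 0.001, -0.0], [0.0, 0.001, -0.0], [0.0, 0.001, -0.0], [0.0, 0.001, -0.0]] "slide": [[1.5, 0.15, 0.06], [1.5, 0.15, 0.06], [1.5, 0.15, 0.06], [1.5, 0.15, 0.06]]
```

>>> play_rows:
  rotation:
    - [0, 0, 0]
    - [0, 0, 0]
    - [0, 0, 0]
    - [0, 0, 0]
    - [0, 0, 0]
  slide:
    - [1.5, 0.2, 0.1]
    - [1.5, 0.2, 0.1]
    - [1.5, 0.2, 0]
    - [1.2, 0, 0]
    - [0, 0, 0]
  gripper: [8.8, 8.8, 8.8, 8.8, 8.8]

```text
time_s: 24.55
tool_pos: [0.4327, -0.1074, 0.0736]
ee_rot: [0.707, -0.011, 0.707, 0.015]
ft_force: [-0.8, -0.3, -0.5]
grip_width: 0.0881
```

```bash
python3 p.py .4345 -.1115 .030 1.6073-pi/2 .01
```

```text
pos [ 0.4327 -0.1074  0.0736] jaw 0.0366 dz [ 0.0018 -0.0041 -0.0436] rv [ 0.     0.    -0.005] rows 5 F [-0.8 -0.3 -0.5] w 0.0881 t 24.6
"rotation": [[0.0, 0.0, -0.001], [0.0, 0.0, -0.001], [0.0, 0.0, -0.001], [0.0, 0.0, -0.001], [0.0, 0.0, -0.001]] "slide": [[0.87, -0.09, 0.03], [0.87, -0.09, 0.03], [0.87, -0.09, 0.03], [0.87, -0.09, 0.03], [0.87, -0.08, 0.03]]
```

>>> play_rows:
  rotation:
    - [0, 0, -0.001]
    - [0, 0, -0.001]
    - [0, 0, -0.001]
    - [0, 0, 0]
    - [0, 0, 0]
    - [0, 0, 0]
  slide:
    - [0.9, -0.2, 0.1]
    - [0.9, -0.1, 0.1]
    - [0.9, -0.1, 0]
    - [0.9, 0, 0]
    - [0.6, 0, 0]
    - [0, 0, 0]
  gripper: [8.8, 8.8, 8.8, 8.8, 8.8, 8.8]

```text
time_s: 25.15
tool_pos: [0.4355, -0.1102, 0.0284]
ee_rot: [0.707, -0.013, 0.707, 0.014]
ft_force: [-0.4, 0.7, -1.6]
grip_width: 0.0881
```

```bash
python3 p.py .4345 -.1115 .030 1.6073-pi/2 .01
```

```text
pos [ 0.4355 -0.1102  0.0284] jaw 0.038 dz [-0.001  -0.0013  0.0016] rv [ 0.002  0.001 -0.002] rows 1 F [-0.4  0.7 -1.6] w 0.0881 t 25.1
"rotation": [[0.002, 0.001, -0.002]] "slide": [[-0.16, -0.12, -0.11]]
```

>>> play_rows:
  rotation:
    - [0, 0, 0]
    - [0, 0, 0]
    - [0, 0, 0]
    - [0, 0, 0]
    - [0, 0, 0]
    - [0, 0, 0]
    - [0, 0, 0]
  slide:
    - [-0.1, -0.1, -0.1]
    - [0, 0, 0]
    - [0, 0, 0]
    - [0, 0, 0]
    - [0, 0, 0]
    - [0, 0, 0]
    - [0, 0, 0]
  gripper: [8.8, 5.5, 5.5, 5.5, 5.5, 5.5, 5.5]
  newtons: 35

```text
time_s: 25.85
tool_pos: [0.435, -0.1118, 0.0303]
ee_rot: [0.708, -0.013, 0.706, 0.014]
ft_force: [1.0, -1.0, -0.1]
grip_width: 0.0637
```

>>> play_rows:
  rotation:
    - [0, 0, 0]
    - [0, 0, 0]
    - [0, 0, 0]
    - [0, 0, 0]
    - [0, 0, 0]
    - [0, 0, 0]
  slide:
    - [-0.8, 0, 0]
    - [-1.5, 0, 0]
    - [-2, 0, 0]
    - [-2.5, 0, 0]
    - [-2.5, 0, 0]
    - [-1, 0, 0]
  gripper: [5.5, 5.5, 5.5, 5.5, 5.5, 5.5]

```text
time_s: 26.45
tool_pos: [0.4329, -0.1108, 0.1369]
ee_rot: [0.706, -0.012, 0.708, 0.015]
ft_force: [0.2, -0.2, -1.7]
grip_width: 0.0635
```

```bash
python3 - <<'E'
from h import *
b=ctrl.snapshot('side');cv2.imwrite('pics/s9.png',cv2.resize(b[130:280,200:360],None,fx=4,fy=4))
print(T([.6493,-.1286,1.7616,0],[(.055,0,.01)]), T([.6493,-.1286,1.7616,0],[(.051,0,.01)]))
E
python3 p.py .6397 -.0785 .13 1.7616-pi/2 .035
```

```text
[[ 0.63886936 -0.07459813  0.01      ]] [[ 0.63962795 -0.07852554  0.01      ]]
pos [ 0.4334 -0.111   0.1376] jaw 0.0379 dz [ 0.2063  0.0325 -0.0076] rv [-0.153 -0.001 -0.003] rows 6 F [ 1.8 -0.3 -1.2] w 0.0635 t 26.5
"rotation": [[-0.025, -0.0, -0.001], [-0.025, -0.0, -0.001], [-0.025, -0.0, -0.001], [-0.025, -0.0, -0.001], [-0.025, -0.0, -0.001], [-0.025, -0.0, -0.001]] "slide": [[0.12, 0.41, 3.46], [0.12, 0.32, 3.47], [0.12, 0.23, 3.47], [0.13, 0.15, 3.48], [0.13, 0.06, 3.48], [0.13, -0.03, 3.48]]
```

View pics/s9.png

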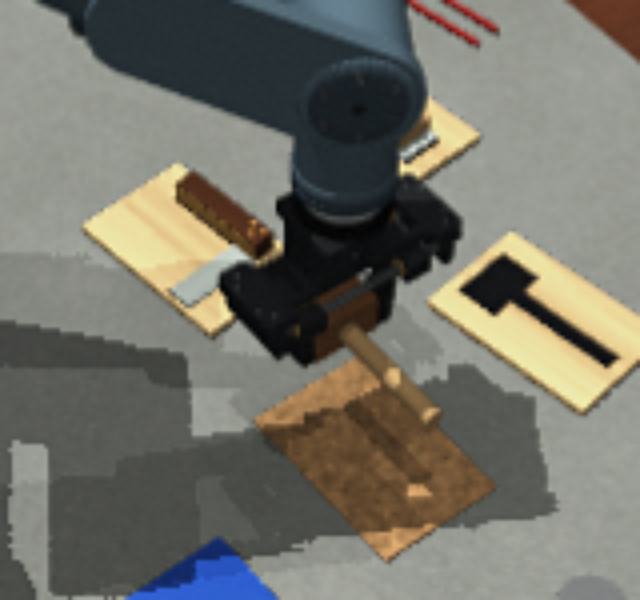

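>>> play_rows:
  rotation:
    - [-0.025, 0, 0]
    - [-0.025, 0, 0]
    - [-0.025, 0, 0]
    - [-0.025, 0, 0]
    - [-0.025, 0, 0]
    - [-0.025, 0, 0]
    - [0, 0, 0]
    - [0, 0, 0]
  slide:
    - [0, 0.4, 2.5]
    - [0, 0.4, 3.4]
    - [0, 0.3, 3.4]
    - [0, 0.2, 3.4]
    - [0, 0.1, 3.2]
    - [0, 0, 2.5]
    - [0, 0, 1.5]
    - [0, 0, 0]
  gripper: [5.5, 5.5, 5.5, 5.5, 5.5, 5.5, 5.5, 5.5]

```text
time_s: 27.3
tool_pos: [0.6334, -0.0727, 0.1286]
ee_rot: [0.701, -0.066, 0.707, 0.07]
ft_force: [-0.8, 0.2, -1.0]
grip_width: 0.0634
```

```bash
python3 p.py .6397 -.079 .08 1.7616-pi/2 .02
```

```text
pos [ 0.6334 -0.0727  0.1286] jaw 0.1925 dz [ 0.0063 -0.0063 -0.0486] rv [ 0.002 -0.008 -0.007] rows 3 F [-0.8  0.2 -1. ] w 0.0634 t 27.3
"rotation": [[0.001, -0.003, -0.002], [0.001, -0.003, -0.002], [0.001, -0.003, -0.002]] "slide": [[1.62, -0.26, 0.18], [1.62, -0.25, 0.17], [1.62, -0.25, 0.17]]
```

>>> play_rows:
  rotation:
    - [0, -0.003, -0.002]
    - [0, -0.003, -0.002]
    - [0, -0.003, -0.002]
    - [0, 0, 0]
    - [0, 0, 0]
  slide:
    - [1.5, -0.3, 0.2]
    - [1.5, -0.3, 0.2]
    - [1.3, -0.2, 0.2]
    - [0.8, 0, 0]
    - [0, 0, 0]
  gripper: [5.5, 5.5, 5.5, 5.5, 5.5]

```text
time_s: 27.8
tool_pos: [0.6358, -0.0798, 0.0685]
ee_rot: [0.701, -0.066, 0.706, 0.069]
ft_force: [-0.6, 0.4, -1.1]
grip_width: 0.0642
```

```bash
python3 p.py .6397 -.079 .0353 1.7616-pi/2 .01
```

```text
pos [ 0.6358 -0.0798  0.0685] jaw 0.1911 dz [ 0.0039  0.0008 -0.0332] rv [ 0.    -0.006 -0.004] rows 4 F [-0.6  0.4 -1.1] w 0.0642 t 27.8
"rotation": [[0.0, -0.002, -0.001], [0.0, -0.002, -0.001], [0.0, -0.002, -0.001], [0.0, -0.002, -0.001]] "slide": [[0.83, -0.0, 0.11], [0.83, -0.0, 0.1], [0.83, -0.0, 0.1], [0.83, -0.0, 0.1]]
```

>>> play_rows:
  rotation:
    - [0, -0.002, -0.001]
    - [0, -0.002, -0.001]
    - [0, -0.002, -0.001]
    - [0, 0, 0]
    - [0, 0, 0]
  slide:
    - [0.8, 0, 0.2]
    - [0.8, 0, 0.1]
    - [0.8, 0, 0.1]
    - [0.6, 0, 0]
    - [0, 0, 0]
  gripper: [5.5, 5.5, 5.5, 5.5, 5.5]

```text
time_s: 28.3
tool_pos: [0.6401, -0.0791, 0.0366]
ee_rot: [0.704, -0.067, 0.703, 0.068]
ft_force: [-0.0, 0.4, -2.1]
grip_width: 0.0635
```

```bash
python3 p.py .6397 -.079 .0353 1.7616-pi/2 .01
```

```text
pos [ 0.6401 -0.0791  0.0366] jaw 0.1908 dz [-0.0004  0.0001 -0.0013] rv [ 0.     0.001 -0.001] rows 1 F [-0.   0.4 -2.1] w 0.0635 t 28.3
"rotation": [[0.0, 0.001, -0.001]] "slide": [[0.13, 0.02, -0.04]]
```

>>> play_rows:
  rotation:
    - [0, 0, 0]
    - [0, 0, 0]
  slide:
    - [0.15, 0, 0]
    - [0.1, 0, 0]
  gripper: [5.5, 5.5]

```text
time_s: 28.5
tool_pos: [0.6405, -0.0792, 0.0351]
ee_rot: [0.704, -0.067, 0.703, 0.068]
ft_force: [-7.1, -0.4, 9.1]
grip_width: 0.0638
```

>>> play_rows:
  rotation:
    - [0, 0, 0]
    - [0, 0, 0]
    - [0, 0, 0]
    - [0, 0, 0]
    - [0, 0, 0]
    - [0, 0, 0]
    - [0, 0, 0]
    - [0, 0, 0]
    - [0, 0, 0]
    - [0, 0, 0]
  slide:
    - [0, 0, 0]
    - [0, 0, 0]
    - [0, 0, 0]
    - [0, 0, 0]
    - [0, 0, 0]
    - [-0.5, 0, 0]
    - [-1.5, 0, 0]
    - [-2.5, 0, 0]
    - [-4, 0, 0]
    - [-4, 0, 0]
  gripper: [6.4, 6.7, 7.4, 8.4, 8.8, 8.8, 8.8, 8.8, 8.8, 8.8]

```text
time_s: 29.5
tool_pos: [0.6375, -0.0784, 0.1618]
ee_rot: [0.702, -0.066, 0.706, 0.069]
ft_force: [1.9, 0.0, 0.1]
grip_width: 0.0882
```

```bash
python3 p.py .35 -.35 .26 0.19 .045
```

```text
pos [ 0.6375 -0.0784  0.1618] jaw 0.191 dz [-0.2875 -0.2716  0.0982] rv [ 0.001 -0.006 -0.004] rows 10 F [1.9 0.  0.1] w 0.0882 t 29.5
"rotation": [[0.0, -0.001, -0.0], [0.0, -0.001, -0.0], [0.0, -0.001, -0.0], [0.0, -0.001, -0.0], [0.0, -0.001, -0.0], [0.0, -0.001, -0.0], [0.0, -0.001, -0.0], [0.0, -0.001, -0.0], [0.0, -0.001, -0.0], [0.0, -0.001, -0.0]] "slide": [[-0.97, -2.12, -3.34], [-0.97, -2.12, -3.34], [-0.97, -2.12, -3.34], [-0.97, -2.12, -3.34], [-0.98, -2.12, -3.34], [-0.98, -2.12, -3.34], [-0.98, -2.12, -3.34], [-0.98, -2.12, -3.34], [-0.98, -2.12, -3.34], [-0.98, -2.12, -3.34]]
```

Now I'll withdraw for a clear final look; nothing tall stands on this path.

>>> play_rows:
  rotation:
    - [0, 0, 0]
    - [0, 0, 0]
    - [0, 0, 0]
    - [0, 0, 0]
    - [0, 0, 0]
    - [0, 0, 0]
    - [0, 0, 0]
    - [0, 0, 0]
    - [0, 0, 0]
    - [0, 0, 0]
  slide:
    - [-2, -2.1, -3.3]
    - [-2, -2.1, -3.3]
    - [-1.5, -2.1, -3.3]
    - [-1, -2.1, -3.3]
    - [-1, -2.1, -3.3]
    - [-1, -2.1, -3.3]
    - [-1, -2.1, -3.3]
    - [-1, -2.1, -3.3]
    - [0, -1.5, -2.5]
    - [0, -1, -1]
  gripper: [8.8, 8.8, 8.8, 8.8, 8.8, 8.8, 8.8, 8.8, 8.8, 8.8]

```text
time_s: 30.5
tool_pos: [0.3764, -0.3335, 0.2941]
ee_rot: [0.71, -0.076, 0.697, 0.063]
ft_force: [-0.5, -0.1, -0.5]
grip_width: 0.0879
```

>>> play_rows:
  rotation:
    - [0, 0, 0]
    - [0, 0, 0]
    - [0, 0, 0]
  slide:
    - [0, 0, 0]
    - [0, 0, 0]
    - [0, 0, 0]
  gripper: [8.8, 8.8, 8.8]

```text
time_s: 30.8
tool_pos: [0.3757, -0.3343, 0.2971]
ee_rot: [0.711, -0.076, 0.696, 0.061]
ft_force: [-0.2, -0.1, -0.0]
grip_width: 0.0881
```

```bash
python3 - <<'E'
from h import *
it=[('board',[.6723,.1676,1.7128,0],(0,255,0)),('board',[.4371,.1229,1.73,0],(0,255,0)),('board',[.6493,-.1286,1.7616,0],(0,255,0)),('plane',[.6723,.1676,1.7128,.01],(255,0,255)),('square',[.4726,.1286,1.73,.01],(255,0,255)),('mallet',[.6389,-.0746,1.7616,.01],(255,0,255))]
a=ctrl.snapshot('top');b=ctrl.snapshot('side'); cv2.imwrite('pics/t10.png',a)
draw(a,it,'top',(165,105,350,245),4.2,'pics/ov10.png')
draw(b,it,'side',(200,110,400,260),4,'pics/os10.png')
E
```

```text
(no output)
```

View pics/ov10.png

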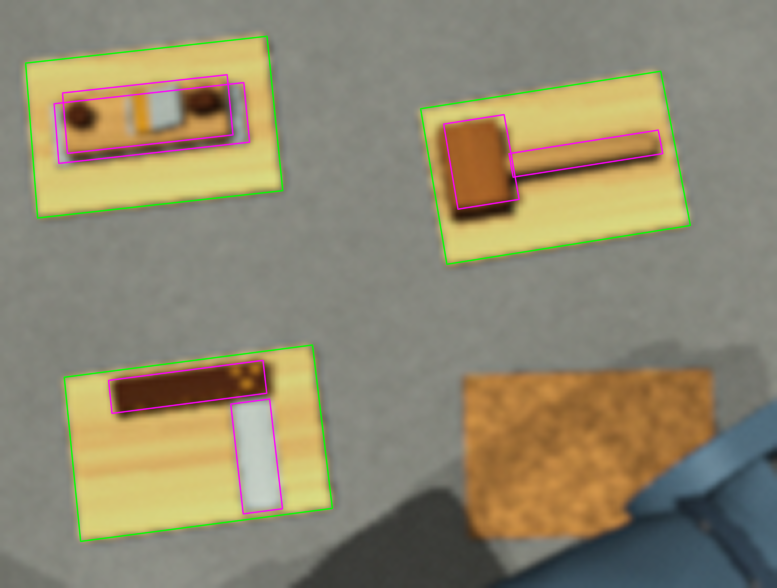

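View pics/os10.png

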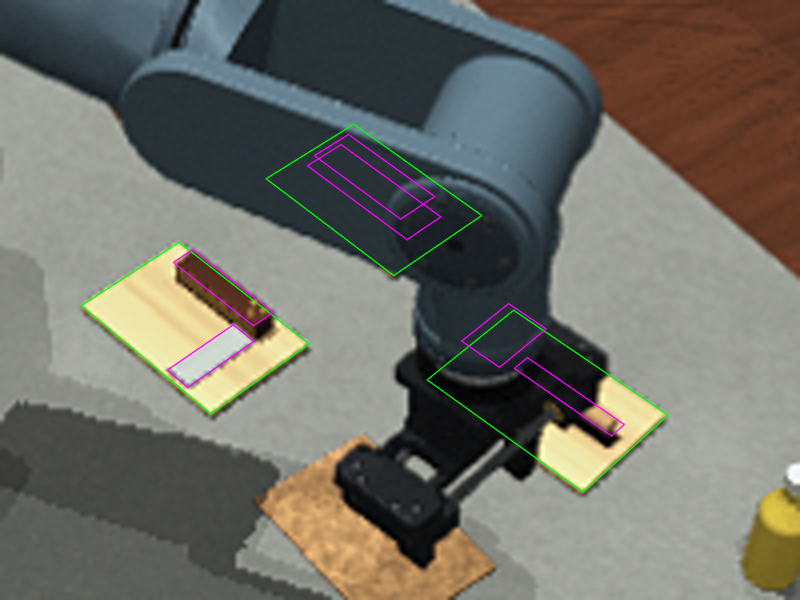

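View pics/t10.png

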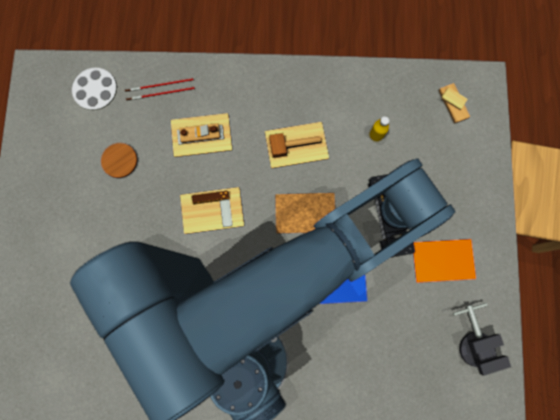

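The three tools lie on their outlines within about 3 mm in the top view. The bottle (380,129) and the disc (120,160) are where they were. The jar is hidden under the arm, which stands about 0.2 m above it. Handing in.

```bash
python3 -c "
from plant import ctrl
print(ctrl.get_state()['time_s'],ctrl.job_done())"
```

```text
the job is handed in; nothing more can be done
30.9 None
```

I parked the mallet on the cork mat, put the plane on its board, then the try square, then the mallet, and handed in at 30.9 s. No verdict is reported.

**Last checks:** In the top view each tool covers its outline to about 3 mm, points the right way and has been let go. The bottle and disc are at the same pixels as at the start.

**Not confirmed:**
- **Side view:** in the final side picture the arm hid the plane and part of the mallet, so only the try square could be checked there.
- **Glue jar:** the arm hid it in the last pictures. The gripper passed well above it and I felt no contact.

**What went wrong on the way:**
- **First mallet grasp:** it closed too high and slid the mallet about 14 mm on the board. I reopened and regripped lower before lifting.
- **Pressing down:** I lowered the plane and the try square slightly too far, and the wrist read about 14 N and 38 N before release. The wrist limit is 120 N.

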